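Pack the sealed carton and hold the push gauge on its seal

TASK

A freshly sealed carton stands on the catch tray of the seal labeller: lift it over and stand it fully home in the free sample pocket of the teal tote, the one with the orange frame, setting it down rather than dropping it. Then check its seal: take the yellow push gauge out of its stand and, keeping it upright, press its foot gently on the round seal on top of that carton until the red pointer stands in the green band; finish like that, still holding the gauge pressed on the seal and touching the carton with nothing else. Leave the other cartons and the things lying on the table alone.

Things in the scene. Friction and masses are not known exactly. Their poses are not given: they have to be found in the camera images.
- carton_center (a point): Centre of the upright pink printed folding carton on the catch tray, 34 x 34 x 132 mm, 32 g: this point is half-way up, 66 mm above its underside; x and y square to its sides, z up. Pinch two opposite sides.
- carton_foot (a point): Centre of the underside of that carton, z up.
- seal (a point): The marked spot: centre of the round seal (25 mm across, white with a red rim and a red centre dot) on the carton's flat top, 131.5 mm above its underside; z square out of the top.
- catch_tray (a point): Middle of the pick-up area of the labeller's catch tray, on the steel deck 18 mm above the table, z up. Side and end lips stand 11 mm above the deck. +x points to the labeller's housing (white, 238 mm high, red stop button on top), whose front is 150 mm away from this point.
- pocket (a point): Centre of the floor of the free pocket (orange clip-on frame) of the fixed teal tote, 8 mm above the table, z up; x, y square to the pocket. Pocket 38 x 38 mm, 36 mm deep in the dark insert; the frame (56 mm square, tabs to 72 mm along x) adds 3 to 5 mm. The tote (171 x 257 x 52 mm) has three pockets in a row along y, 72 mm apart; which one is free varies.
- neighbour_a_center (a point): Centre of a like carton (34 x 34 x 132 mm) standing in another pocket of the tote, 66 mm above its underside. Leave it alone.
- neighbour_b_center (a point): Centre of a second such carton in the remaining pocket. Leave it alone.
- gauge_center (a point): Centre of the grip body of the yellow push gauge (175 g): 26 mm (x) x 34 mm (y) x 76 mm high, scale on its -x face, z up, away from the foot. Its top is 40 mm above this point; the underside of the foot 103 mm below it with the plunger out. The body rests on the stand, nose hanging through the hole; draw it straight up 65 mm to free it. Pinch the +y and -y faces (34 mm apart).
- gauge_foot (a point): Middle of the underside of the 12 mm rubber foot on the gauge's spring plunger, the part that goes on the seal. Above it the plunger slides into an aluminium nose of 20 mm diameter, 40 mm long, below the yellow body.
- plunger (a joint): How far the gauge's plunger is pushed in: 0 is out, 0.020 m the stop. The red pointer on the scale rises with it and stands in the green band from 0.008 to 0.014 m. The spring gives 0.9 N at 0 and 0.3 N more per mm (about 4.2 N in the middle of the band).
- gauge_stand (a point): Point on the table under the middle of the gauge's stand (dark base 110 x 110 x 12 mm, two steel posts at y +-36 mm, black top plate 52 x 94 mm with its upper face 85 mm above the table and a 24 mm hole in its middle). Fixed to the table.
- tally_center (a point): Middle of a white hand tally counter, 46 x 67 x 22 mm, lying on the table. Leave it alone.
- tape_center (a point): Middle of a roll of beige tape, 103 mm across, 25 mm high, lying on the table. Leave it alone.
- bottle_pink_center (a point): Middle of a small pink lacquer bottle with a black cap, 27 mm across, 74 mm high, standing on the table. Leave it alone.
- bottle_dark_center (a point): Middle of a small brown lacquer bottle with a black cap, 27 mm across, 74 mm high, standing on the table. Leave it alone.
- marker_center (a point): Middle of a red and white marker pen, 135 mm long, 17 mm thick, lying on the table. Leave it alone.
There are look-alikes about, which are no part of the job. Leave any blue or purple look-alike of the part that bears carton_center alone.

How it is judged:
By the outcome, as a careful person would: the job done as asked, in the order asked, and still so for the second after the job is handed in, while the arm keeps its last pose, push and grip.
It also fails if it takes over 58 s, if anything falls off the work surface, if the arm or the gripper's body presses on something with over 40 N, if the wrist force passes 120 N, or if a joint passes its speed limit or range.

ROBOT

A 6-joint arm with a two-finger parallel gripper is mounted at the origin on a cart in front of the work surface, level with it; the furniture and walls round the work are solid. World frame = base frame: x ahead of the robot, y to its left, z up, the work surface at z = 0. Lengths are in m, angles in degrees, forces in N, time in s.
With the tool pointing down it reaches from about 0.4 to 0.825 m from the base axis. Payload 7 kg.
Tool frame: the origin (TCP) lies midway between the tips of the shut fingers; the grasp point (between the pads) lies 19 mm behind it (grip_depth is the distance from the TCP to the grasp point, in m); z points along the fingers, y is the direction in which the jaws open and shut (so a half turn about z gives the same grasp; the last joint's range is limited). The gripper opens to 88 mm and grips with 3 to 60 N. Pads are 19 mm wide; open, the fingers measure 130 mm over their backs; the gripper's body (78 mm by 193 mm) begins 47 mm behind the grasp point.
Start: joints at [16.507, 20.546, 0.682, 0, -70.136, -16.507], TCP at [0.675, -0, 0.227] pointing down, gripper open.
Joint ranges: [-176.03, 176.03], [-82.01, 121.73], [-58.28, 71.71], [-173.87, 95.51], [-174.79, -0.11], [-173.66, 173.66]. Speed limits (degrees/s): [136.94, 136.94, 172.46, 180, 180, 180].

INTERFACE

Orientations are given as [roll, pitch, yaw] about the fixed x, y, z axes, in that order (R = Rz(yaw) Ry(pitch) Rx(roll)).
In Python, from plant import * gives the robot as it stands.
- The arm moves only by the shell command python3 -m inch 'ROWS'. ROWS is JSON, a list of rows, each an object of numbers: "ax", "ay", "az": the turn, a rotation vector about the tool's x, y, z in degrees; "dx", "dy", "dz": the shift along the tool's x, y, z in mm; "fingers": the finger opening in mm, from 0 to 87.6. In form: [{"ax": .., "ay": .., "az": .., "dx": .., "dy": .., "dz": .., "fingers": ..}, ...]. A call has 1 to 8 rows; each row is the pose to reach, as a shift and turn from the pose commanded when the call began, along the tool's axes at that moment; what a row does not reach only later rows make up. A row lasts 1/8 s, in which the tool goes at most 62.5 mm and 10.7 degrees, less where a joint would pass 70% of its speed; a pose out of reach is approached as far as the arm can. A call with a gripper value outside its range is refused whole. The fingers move at their own pace and stop on an object; the grip force is fixed at half the most. Time passes only in rows, so rows that repeat a pose let the fingers close. It gives the time, the measured TCP pose, the force and the opening at its end, in the units of the state.
- get_obs(): the state, without advancing time (a new reading comes with each control period).
- snapshot(name): name is "scene" or "side" or "wrist"; returns a dict with "image" (400x640x3 uint8, red, green, blue), "fx", "fy", "cx", "cy" (pixels), "rvec" (rotation vector, rad) and "tvec" (3), from world to camera coordinates, as OpenCV has them. Camera axes: x right, y down, z forward; pixel columns grow to the right and rows downward; lengths in m; the calibration is good to about 2 mm. A picture is of the moment at which its call begins. There is no depth.
- close_job(): hands the job in, once; it reports no verdict.
Trained networks look in the newest picture that a camera, given by its name, has taken for a name from the list of things; names that differ only in an ending like _2 or _b are one class to them, and where a whole thing is asked for, a point or a joint stands for the part that bears it (a point fixed in the world has none). Each returns a list of dicts, best first, with "score" (0 to 1); they miss things now and then, are a little off and sometimes report something else, mostly with a low value. They report only what shows in the picture. A call takes as long as a camera call. They do not tell look-alikes from the thing itself.
- search_frame(target, camera): "bbox" ([centre column, centre row, width, height] in pixels, round what is visible of it).
- trace(target, camera): "mask" (400x640 bool, what is visible of it) and "bbox" ([centre column, centre row, width, height] in pixels, round what is visible of it).
- landmark_of(target, camera): "position" ([column, row] in pixels: a listed point, or the origin of a listed thing).
The state is a dict: "clock": time; "joint_pos": joint angles; "qvel": joint speeds; "tau": joint torques, N m; "tool_pos": TCP position; "orientation": TCP orientation; "force": force on the tool from outside, world axes, zero at the start; "moment": the same for the moment, N m; "opening": finger opening in m.
Only numpy, scipy, OpenCV 4.12 (cv2) and the standard library are available. Lean on these libraries where they do the work, as an engineer would, in place of code of your own. Each camera call takes 0.05 s, during which the arm holds its last target.

## Working session

There is one attempt and no reset: what is moved stays moved. The work goes in short steps, Python scripts to look and compute and a shell command to move; the robot and the scene stay as the last step left them, time stands still between calls to the robot, and variables do not carry over. Pictures are saved under pics/ and viewed, and the job is handed in when it is done.

```bash
ls; mkdir -p pics; python3 - <<'E'
from plant import *
import cv2
print(get_obs())
for n in ["scene","side","wrist"]:
    s=snapshot(n); cv2.imwrite(f"pics/{n}0.png",s["image"][:,:,::-1]); print(n,s["fx"],s["cx"],s["cy"],s["rvec"],s["tvec"])
E
```

```text
pics
{'clock': 0.0, 'joint_pos': array([ 1.65069324e+01,  2.05893125e+01,  6.33274369e-01, -1.99261549e-02,
       -7.01349342e+01, -1.65056040e+01]), 'qvel': array([ 0.043154  ,  0.03621421,  0.06694232,  0.02245519, -0.0969568 ,
       -0.07589747]), 'tau': array([-8.00930356e-04, -5.82726967e+01,  2.93058443e+01,  6.99745238e+00,
        6.93249181e-03, -2.06530804e-04]), 'tool_pos': array([ 6.74510553e-01, -2.78915575e-05,  2.25643455e-01]), 'orientation': array([ 1.79907454e+02, -7.88850527e-03, -9.00054512e+01]), 'force': array([-0.23410218, -0.71299899, -0.6445118 ]), 'moment': array([-0.00409112,  0.0177255 ,  0.03448505]), 'opening': 0.0877727918042101}
scene 402.90094110974195 324.0232967598957 194.52044883046682 [ 0.77255571 -2.64689947  1.01675625] [0.43948656 0.30633375 0.90201641]
side 424.7338968700656 320.21594570392153 201.5425163283022 [ 2.15092588 -0.18374943  0.11476119] [-0.53402342  0.11411308  1.1068974 ]
wrist 283.20942712307465 321.6236361645031 196.44596423735845 [-2.89382539e-04  3.10958795e+00  4.34487938e-01] [ 0.67383327 -0.03297026  0.39172979]
```

View pics/scene0.png

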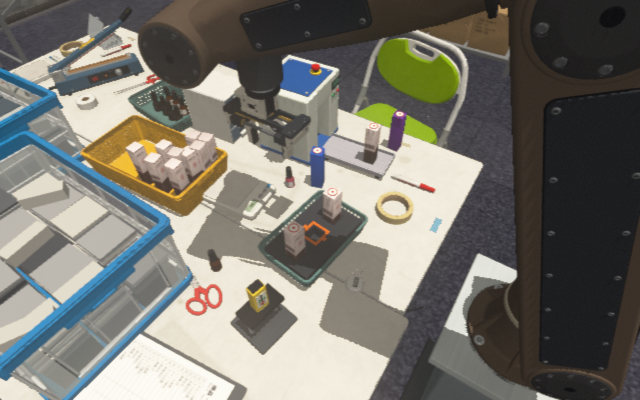

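View pics/side0.png

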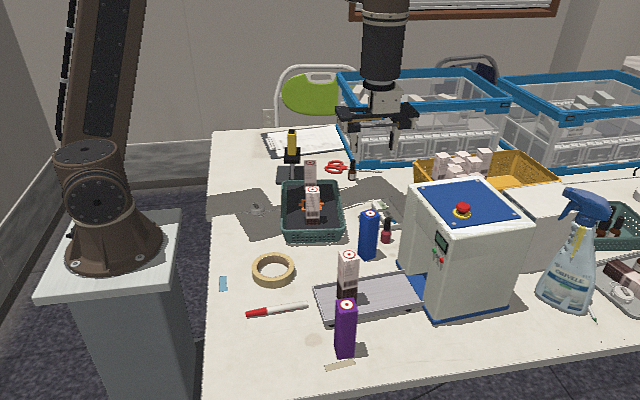

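View pics/wrist0.png

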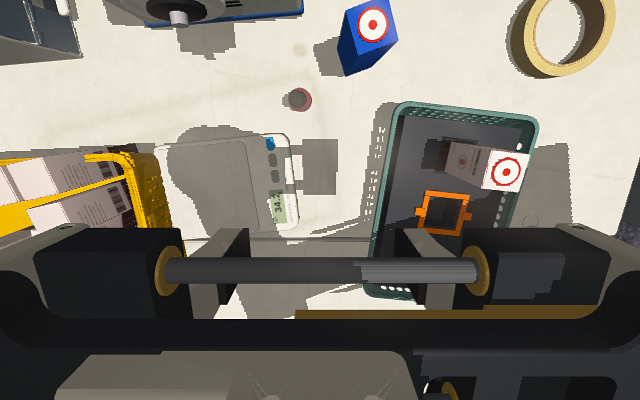

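```bash
cat > h.py <<'E'
from plant import *
import numpy as np, cv2
def P(s):
    R=cv2.Rodrigues(np.array(s["rvec"],float))[0]; t=np.array(s["tvec"],float).ravel()
    K=np.array([[s["fx"],0,s["cx"]],[0,s["fy"],s["cy"]],[0,0,1]])
    return K,R,t
def onz(s,px,z):
    K,R,t=P(s); d=R.T@np.linalg.inv(K)@np.array([px[0],px[1],1.]); c=-R.T@t
    return c+d*(z-c[2])/d[2]
def proj(s,X):
    K,R,t=P(s); p=K@(R@np.array(X,float)+t); return p[:2]/p[2]
def tri(obs): # list of (s,px)
    A=np.zeros((3,3));b=np.zeros(3);L=[]
    for s,px in obs:
        K,R,t=P(s); d=R.T@np.linalg.inv(K)@np.array([px[0],px[1],1.]); d/=np.linalg.norm(d); c=-R.T@t
        M=np.eye(3)-np.outer(d,d);A+=M;b+=M@c;L.append((c,M))
    X=np.linalg.solve(A,b); return X,[np.linalg.norm(M@(X-c)) for c,M in L]
E
python3 - <<'E'
from h import *
np.set_printoptions(precision=4,suppress=True)
S={n:snapshot(n) for n in ["scene","side","wrist"]}
for t in ["carton_center","carton_foot","seal","catch_tray","pocket","neighbour_a_center","gauge_center","gauge_foot","gauge_stand"]:
    for n in S:
        for d in landmark_of(t,n)[:4]: print(t,n,np.round(d["position"],1),round(d["score"],2))
E
```

```text
carton_center scene [371.8 142.1] 0.88
carton_center scene [398.  132.7] 0.75
carton_center scene [318.4 172.1] 0.67
carton_center scene [396. 207.] 0.38
carton_center side [365.4 235.5] 0.85
carton_center side [343.6 326.4] 0.78
carton_center side [351.6 279.6] 0.59
carton_center wrist [358.7  46.8] 0.66
carton_foot scene [364.9 158.6] 0.76
carton_foot scene [398.5 146.9] 0.75
carton_foot scene [317.8 180.8] 0.7
carton_foot side [342.6 351.8] 0.86
carton_foot side [345.7 301.2] 0.64
carton_foot side [364.9 255.7] 0.59
carton_foot wrist [354.9  59.4] 0.96
seal scene [372.4 123.7] 0.9
seal scene [316.4 151.3] 0.8
seal scene [397.  112.2] 0.58
seal side [346.9 303.4] 0.89
seal side [370.9 212.8] 0.67
seal side [347.5 249.1] 0.56
seal side [259.  210.1] 0.49
seal wrist [370.5  23.3] 0.8
catch_tray scene [366.  160.5] 0.87
catch_tray side [351.  302.1] 0.83
catch_tray side [294.  139.4] 0.2
pocket scene [332.3 210.9] 0.67
pocket scene [312.1 239.8] 0.45
pocket side [311.6 215.4] 0.61
neighbour_a_center scene [290.6 243.3] 0.64
neighbour_a_center side [308.7 182.7] 0.82
gauge_center scene [257.  297.2] 0.66
gauge_center side [292.4 140.6] 0.75
gauge_stand scene [263.9 319.7] 0.55
gauge_stand side [293.5 176. ] 0.64
```

The scene view shows the pink carton on the tray at (372,143). The free pocket, with the orange frame, is at (316,233), between the two neighbours, and the gauge is at (258,297). In the side view the carton is at (348,275), with the purple look-alike in front and the blue one behind it.

```bash
python3 - <<'E'
from h import *
np.set_printoptions(precision=4,suppress=True)
S={n:snapshot(n) for n in ["scene","side","wrist"]}
sc,si,wr=S["scene"],S["side"],S["wrist"]
print("seal",tri([(sc,(372.4,123.7)),(si,(347.5,249.1))]))
print("cen",tri([(sc,(371.8,142.1)),(si,(351.6,279.6))]))
print("seal z", onz(sc,(372.4,123.7),.1495),onz(si,(347.5,249.1),.1495))
print("gauge",tri([(sc,(257,297.2)),(si,(292.4,140.6))]))
print("nbA", onz(sc,(290.6,243.3),.074),onz(si,(308.7,182.7),.074))
# frame
for n in S:
    im=S[n]["image"].astype(int); hsv=cv2.cvtColor(S[n]["image"],cv2.COLOR_RGB2HSV)
    m=((hsv[...,0]>=5)&(hsv[...,0]<=15)&(hsv[...,1]>180)&(hsv[...,2]>120)).astype(np.uint8)
    k,l,st,c=cv2.connectedComponentsWithStats(m)
    for i in range(1,k):
        if st[i,4]>40: print(n,st[i],c[i])
for n,(x,y,w,h) in {"scene":(200,80,240,280),"side":(200,110,240,260)}.items():
    c=S[n]["image"][y:y+h,x:x+w,::-1]; f=2.1
    cv2.imwrite(f"pics/{n}1.png",cv2.resize(c,None,fx=f,fy=f,interpolation=cv2.INTER_CUBIC))
cv2.imwrite("pics/wrist1.png",cv2.resize(wr["image"][90:310,340:560,::-1],None,fx=2.7,fy=2.7))
E
```

```text
seal (array([ 0.5451, -0.2948,  0.1575]), [np.float64(0.0009400138184615366), np.float64(0.0009400138184614566)])
cen (array([ 0.5504, -0.3072,  0.0811]), [np.float64(0.0037039874349266136), np.float64(0.0037039874349266413)])
seal z [ 0.5504 -0.3047  0.1495] [ 0.5467 -0.286   0.1495]
gauge (array([0.5   , 0.2939, 0.1234]), [np.float64(0.0036296363523295764), np.float64(0.003629636352329488)])
nbA [0.5394 0.1218 0.074 ] [0.5275 0.1121 0.074 ]
scene [304 222  25  12  72] [315.5278 226.7639]
wrist [418 190  54  46 723] [445.7759 210.8589]
```

View pics/scene1.png

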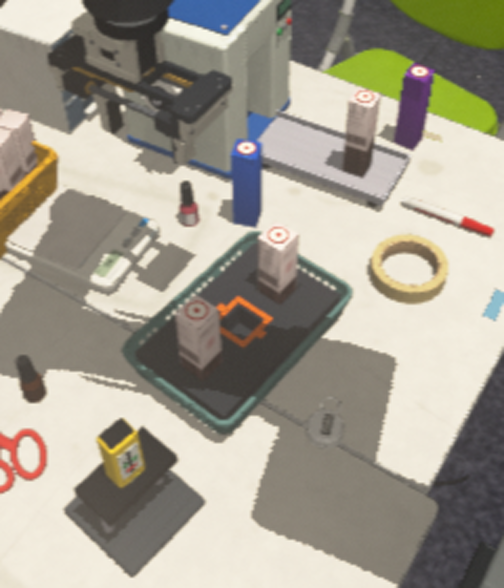

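View pics/side1.png

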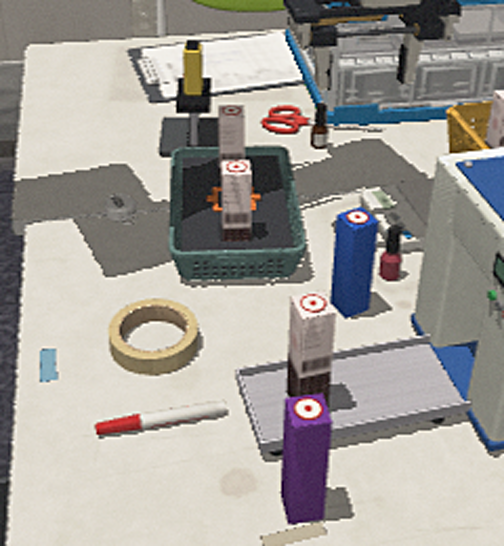

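View pics/wrist1.png

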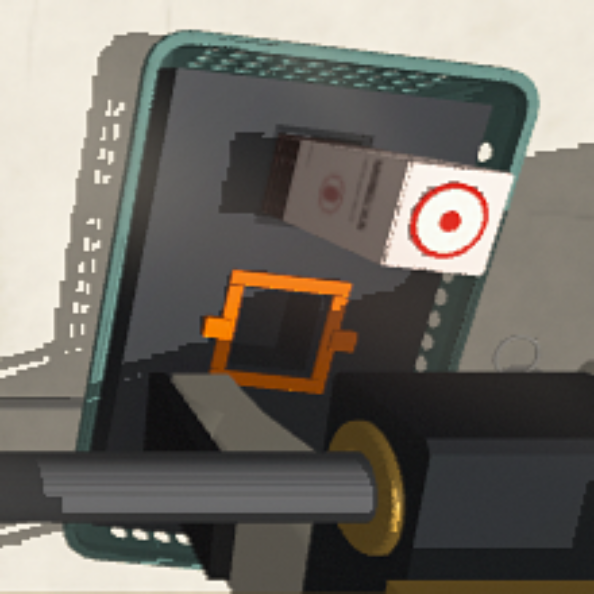

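```bash
cat >> h.py <<'E'
from scipy.spatial.transform import Rotation as Ro
np.set_printoptions(precision=4,suppress=True)
def pose():
    o=get_obs(); return np.array(o["tool_pos"]),Ro.from_euler("xyz",o["orientation"],degrees=True)
def go(target,yaw,cmd=None):
    "shift/turn in current tool axes to reach TCP target with tool down and x-axis yaw (deg)"
    p,R=pose() if cmd is None else cmd
    T=Ro.from_euler("xyz",[180,0,yaw],degrees=True)
    d=R.inv().apply(np.array(target)-p)*1000; r=(R.inv()*T).as_rotvec(degrees=True)
    return np.round(d,1),np.round(r,2)
E
python3 - <<'E'
from h import *
S={n:snapshot(n) for n in ["scene","side","wrist"]}
sc,si,wr=S["scene"],S["side"],S["wrist"]
for n in S:
    K,R,t=P(S[n]); print(n,-R.T@t, R[2])
f=2.7; cs=np.array([(232,270),(352,284),(328,393),(212,378)])/f+[340,90]
q=np.array([onz(wr,c,.048) for c in cs]); print("frame",q,q.mean(0), [np.linalg.norm(q[i]-q[(i+1)%4]) for i in range(4)])
for i in range(4):
    e=q[(i+1)%4]-q[i]; print(np.degrees(np.arctan2(e[1],e[0])))
print("near seal wr",onz(wr,(506.5,171.5),.1395))
print("blue",onz(wr,(372.5,24),.132),onz(sc,(316.4,151.3),.132))
print("purple",onz(sc,(397,112.2),.132),onz(si,(346.9,303.4),.132))
# tray corners scene crop
g=lambda x,y:(x/2.1+200,y/2.1+80)
for c in [(378,206),(410,158),(262,117),(250,165)]: print("tray",onz(sc,g(*c),.025))
g=lambda x,y:(x/2.1+200,y/2.1+110)
for c in [(237,372),(262,458),(468,405),(420,340)]: print("tray si",onz(si,g(*c),.025))
E
```

```text
scene [0.1666 0.5534 0.8756] [ 0.3614 -0.5639 -0.7426]
side [ 0.3665 -0.9383  0.7132] [ 0.1528  0.8192 -0.5528]
wrist [ 0.6747 -0.0754  0.3854] [-0.0004  0.2742 -0.9617]
frame [[0.5462 0.0125 0.048 ]
 [0.4905 0.0191 0.048 ]
 [0.4942 0.0732 0.048 ]
 [0.5503 0.0655 0.048 ]] [0.5203 0.0426 0.048 ] [np.float64(0.056069015475774836), np.float64(0.05420394851802053), np.float64(0.0566735115945517), np.float64(0.05315597617830477)]
173.23622964267105
86.14127066754497
-7.796933420786227
-94.44373470814489
near seal wr [ 0.5118 -0.0282  0.1395]
blue [ 0.6344 -0.1453  0.132 ] [ 0.6324 -0.135   0.132 ]
purple [ 0.5228 -0.4152  0.132 ] [ 0.5162 -0.4148  0.132 ]
tray [ 0.4764 -0.2363  0.025 ]
tray [ 0.4822 -0.3507  0.025 ]
tray [ 0.7181 -0.3123  0.025 ]
tray [ 0.6741 -0.2104  0.025 ]
tray si [ 0.4793 -0.2584  0.025 ]
tray si [ 0.4844 -0.3758  0.025 ]
tray si [ 0.7064 -0.3441  0.025 ]
tray si [ 0.6895 -0.243   0.025 ]
```

```bash
python3 -m inch '[{"dx":55,"dy":30,"dz":-5},{"dx":110,"dy":62,"dz":-10},{"dx":165,"dy":93,"dz":-13},{"dx":215,"dy":125,"dz":-13},{"dx":215,"dy":125,"dz":-13},{"dx":215,"dy":125,"dz":-13}]'
python3 - <<'E'
from h import *
wr=snapshot("wrist"); K,R,t=P(wr); print(-R.T@t)
cv2.imwrite("pics/wrist2.png",wr["image"][:,:,::-1])
for n in ["seal","carton_center","carton_foot","catch_tray"]:
    for d in landmark_of(n,"wrist"): print(n,np.round(d["position"],1),round(d["score"],2))
E
```

```text
[ 0.6747 -0.0754  0.3854]
seal [375.1  22.7] 0.94
carton_center [361.7  44.7] 0.7
carton_foot [355.3  57.5] 0.61$[0]: bad value
```

View pics/wrist2.png

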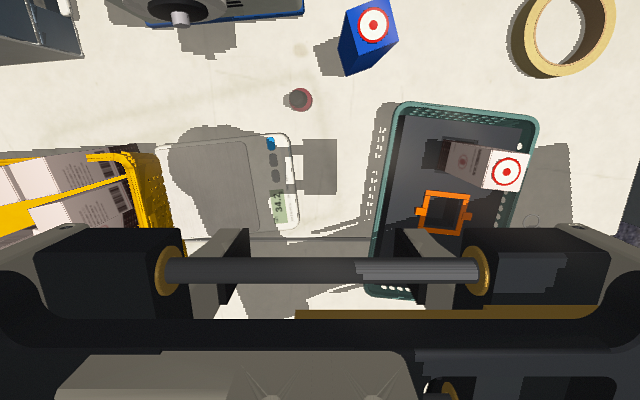

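The row was refused because it seems to need every key. I'll resend it in full.

```bash
python3 -m inch '[{"ax":0,"ay":0,"az":0,"dx":50,"dy":30,"dz":-5,"fingers":87},{"ax":0,"ay":0,"az":0,"dx":100,"dy":60,"dz":-10,"fingers":87},{"ax":0,"ay":0,"az":0,"dx":155,"dy":90,"dz":-13,"fingers":87},{"ax":0,"ay":0,"az":0,"dx":215,"dy":125,"dz":-13,"fingers":87},{"ax":0,"ay":0,"az":0,"dx":215,"dy":125,"dz":-13,"fingers":87},{"ax":0,"ay":0,"az":0,"dx":215,"dy":125,"dz":-13,"fingers":87}]'
python3 - <<'E'
from h import *
wr=snapshot("wrist"); K,R,t=P(wr); print(-R.T@t)
cv2.imwrite("pics/wrist3.png",wr["image"][:,:,::-1])
for n in ["seal","carton_center","carton_foot","catch_tray"]:
    for d in landmark_of(n,"wrist"): print(n,np.round(d["position"],1),round(d["score"],2))
E
```

```text
clock: 2.95
tool_pos: [0.5499, -0.2155, 0.2398]
orientation: [-180.0, 0.0, -90.1]
force: [0.5, 1.2, -0.9]
opening: 0.087
[ 0.5494 -0.2909  0.3987]
seal [327.3  98.9] 0.77
seal [240.8 257.7] 0.61
carton_center [253.8 236. ] 0.79
carton_foot [350.2  10.8] 0.73
carton_foot [265.  216.4] 0.58
catch_tray [318.3 107.6] 0.85
```

View pics/wrist3.png

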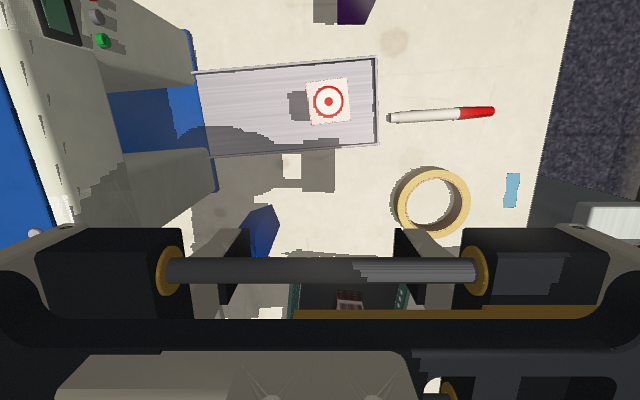

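The wrist view shows the carton top with its seal at (328,101), inside the tray. I'll zoom in to fit the square.

```bash
python3 - <<'E'
from h import *
wr=snapshot("wrist"); im=wr["image"]
cv2.imwrite("pics/wrist4.png",cv2.resize(im[60:140,280:380,::-1],None,fx=7,fy=7,interpolation=cv2.INTER_CUBIC))
h=cv2.cvtColor(im,cv2.COLOR_RGB2HSV); m=((h[...,1]>110)&((h[...,0]<10)|(h[...,0]>170)))
m[:,:280]=0;m[:,380:]=0;m[:60]=0;m[140:]=0
v,u=np.nonzero(m); pts=np.c_[u,v].astype(np.float32)
e=cv2.fitEllipse(cv2.convexHull(pts)); print(e, onz(wr,e[0],.1495))
b=im[60:140,280:380].min(2)>205
k,l,st,c=cv2.connectedComponentsWithStats((b).astype(np.uint8)); 
mm=(b).astype(np.uint8); mm=cv2.morphologyEx(mm,cv2.MORPH_CLOSE,np.ones((9,9)))
k,l,st,c=cv2.connectedComponentsWithStats(mm); i=l[41,48]; print(st[i])
r=cv2.minAreaRect(np.argwhere(l==i)[:,::-1].astype(np.float32)); print(r)
bx=cv2.boxPoints(r)+[280,60]
q=np.array([onz(wr,p,.15) for p in bx]); print(q,q.mean(0))
for a in range(4):
    d=q[(a+1)%4]-q[a]; print(np.linalg.norm(d),np.degrees(np.arctan2(d[1],d[0])))
for p in [(376,57),(377,143),(212,158),(195,73)]: print("tray",onz(wr,p,.029))
E
```

```text
((329.3416442871094, 98.84638977050781), (29.960813522338867, 31.518558502197266), 3.2197041511535645) [ 0.544  -0.3028  0.1495]
[   0    0  100   80 6156]
((49.5, 39.5), (79.0, 99.0), 90.0)
[[ 0.5838 -0.3322  0.15  ]
 [ 0.5045 -0.3323  0.15  ]
 [ 0.5009 -0.2701  0.15  ]
 [ 0.5862 -0.27    0.15  ]] [ 0.5439 -0.3012  0.15  ]
0.07931505885981516 -179.87452238478303
0.062317371302667283 93.30095912659087
0.08528083825980701 0.11740736322218236
0.06226044165086628 -92.18845912531648
tray [ 0.4858 -0.3566  0.029 ]
tray [ 0.479  -0.2557  0.029 ]
tray [ 0.6932 -0.2359  0.029 ]
tray [ 0.7031 -0.3385  0.029 ]
```

View pics/wrist4.png

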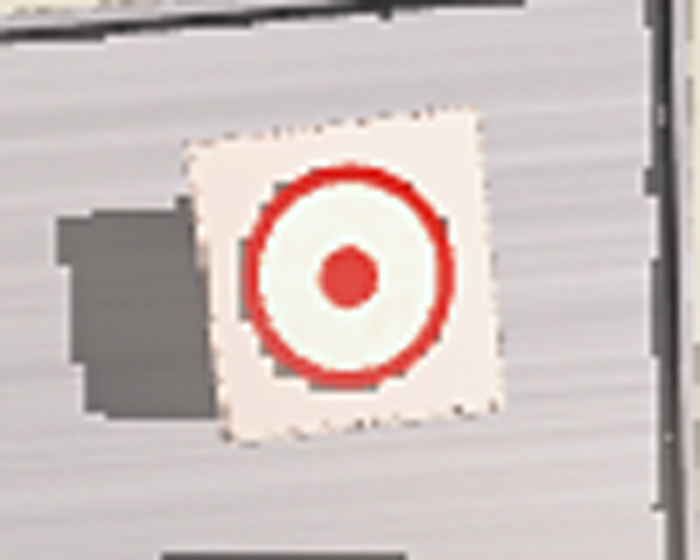

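```bash
python3 - <<'E'
from h import *
wr=snapshot("wrist"); g=lambda x,y:(x/7+280-.5+.07,y/7+60-.5+.07)
print("dot",onz(wr,g(349,277),.1495))
q=np.array([onz(wr,g(*p),.15) for p in [(188,147),(480,108),(498,408),(232,440)]]); print(q,q.mean(0))
for a in range(4):
    d=q[(a+1)%4]-q[a]; print(np.linalg.norm(d),np.degrees(np.arctan2(d[1],d[0])))
for y in (6,7,8,9,10): print(go([.5445,-.3010,.2],-90+y))
E
```

```text
dot [ 0.5439 -0.3027  0.1495]
[[ 0.5628 -0.3169  0.15  ]
 [ 0.5288 -0.3212  0.15  ]
 [ 0.5257 -0.2877  0.15  ]
 [ 0.5579 -0.2839  0.15  ]] [ 0.5438 -0.3024  0.15  ]
0.03419202056737338 -172.8021229057382
0.03366885592285424 95.28499037142554
0.032336831995696834 6.750247187495892
0.03340548848675059 -81.54599289904166
(array([86.8,  6.1, 39.4]), array([ 0.02,  0.  , -5.92]))
(array([86.8,  6.1, 39.4]), array([ 0.02,  0.  , -6.92]))
(array([86.8,  6.1, 39.4]), array([ 0.02,  0.  , -7.92]))
(array([86.8,  6.1, 39.4]), array([ 0.02,  0.  , -8.92]))
(array([86.8,  6.1, 39.4]), array([ 0.02,  0.  , -9.92]))
```

```bash
python3 -m inch '[{"ax":0,"ay":0,"az":-3.5,"dx":45,"dy":3,"dz":0,"fingers":87},{"ax":0,"ay":0,"az":-6.7,"dx":87,"dy":6,"dz":0,"fingers":87},{"ax":0,"ay":0,"az":-6.7,"dx":87,"dy":6,"dz":45,"fingers":87},{"ax":0,"ay":0,"az":-6.7,"dx":87,"dy":6,"dz":95,"fingers":87},{"ax":0,"ay":0,"az":-6.7,"dx":87,"dy":6,"dz":130,"fingers":87},{"ax":0,"ay":0,"az":-6.7,"dx":87,"dy":6,"dz":144,"fingers":87},{"ax":0,"ay":0,"az":-6.7,"dx":87,"dy":6,"dz":144,"fingers":87}]'
python3 - <<'E'
from h import *
wr=snapshot("wrist"); si=snapshot("side")
cv2.imwrite("pics/wrist5.png",wr["image"][:,:,::-1]); cv2.imwrite("pics/side5.png",cv2.resize(si["image"][120:350,250:530,::-1],None,fx=2.5,fy=2.5))
print(pose()[0])
E
```

```text
clock: 4.18
tool_pos: [0.5441, -0.3018, 0.0952]
orientation: [179.9, 0.0, -83.3]
force: [0.7, 0.4, 0.6]
opening: 0.0867
[ 0.5451 -0.3022  0.0971]
```

View pics/wrist5.png

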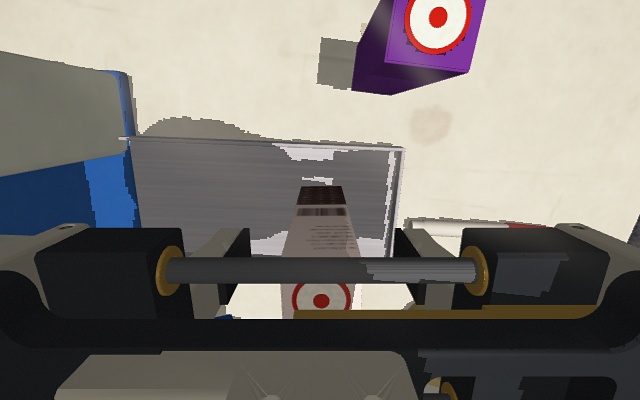

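View pics/side5.png

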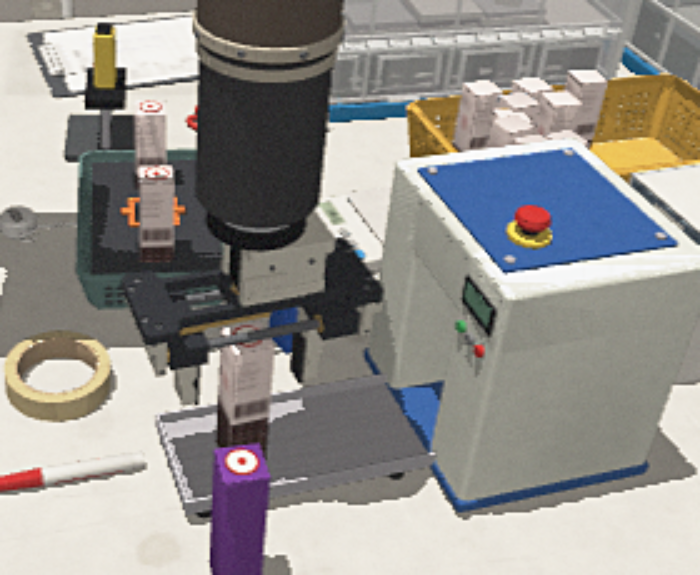

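The carton sits centred between the fingers, with the seal at (321,300) in the wrist view. I'll close on it.

```bash
python3 -m inch '[{"ax":0,"ay":0,"az":0,"dx":0,"dy":0,"dz":0,"fingers":10},{"ax":0,"ay":0,"az":0,"dx":0,"dy":0,"dz":0,"fingers":10},{"ax":0,"ay":0,"az":0,"dx":0,"dy":0,"dz":0,"fingers":10},{"ax":0,"ay":0,"az":0,"dx":0,"dy":0,"dz":0,"fingers":10},{"ax":0,"ay":0,"az":0,"dx":0,"dy":0,"dz":0,"fingers":10}]'
```

```text
clock: 4.9
tool_pos: [0.5439, -0.302, 0.0956]
orientation: [180.0, 0.0, -83.3]
force: [0.5, -0.4, -0.1]
opening: 0.0426
```

```bash
python3 -m inch '[{"ax":0,"ay":0,"az":0,"dx":0,"dy":0,"dz":0,"fingers":10},{"ax":0,"ay":0,"az":0,"dx":0,"dy":0,"dz":0,"fingers":10},{"ax":0,"ay":0,"az":0,"dx":0,"dy":0,"dz":0,"fingers":10}]'
```

```text
clock: 5.28
tool_pos: [0.5439, -0.302, 0.0955]
orientation: [180.0, 0.0, -83.3]
force: [1.1, 0.6, -0.3]
opening: 0.0342
```

```bash
python3 -m inch '[{"ax":0,"ay":0,"az":0,"dx":0,"dy":0,"dz":-20,"fingers":10},{"ax":0,"ay":0,"az":0,"dx":0,"dy":0,"dz":-60,"fingers":10},{"ax":0,"ay":0,"az":0,"dx":0,"dy":0,"dz":-110,"fingers":10},{"ax":0,"ay":0,"az":0,"dx":0,"dy":0,"dz":-150,"fingers":10},{"ax":0,"ay":0,"az":0,"dx":0,"dy":0,"dz":-150,"fingers":10}]'
python3 - <<'E'
from h import *
si=snapshot("side"); cv2.imwrite("pics/side6.png",cv2.resize(si["image"][50:350,200:530,::-1],None,fx=2,fy=2))
print(pose()[0]); print(go([.525,.11,.246],-96.7))
E
```

```text
clock: 5.9
tool_pos: [0.5457, -0.3027, 0.2498]
orientation: [-179.6, -0.2, -83.3]
force: [-0.2, 0.8, -0.9]
opening: 0.0345
[ 0.5446 -0.3021  0.2472]
(array([-411.6,  -28.6,    0.9]), array([-0.19, -0.04, 13.4 ]))
```

View pics/side6.png

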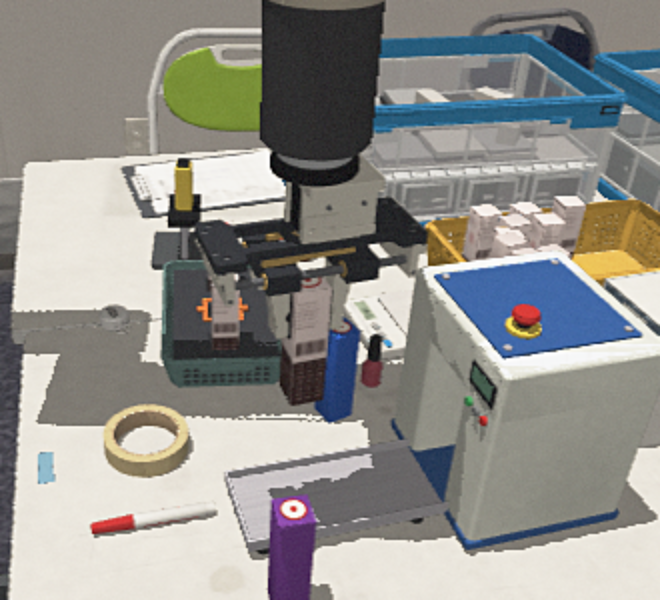

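The carton is held upright and is clear of the tray. Next I'll carry it over the tote.

```bash
python3 -m inch '[{"ax":0,"ay":0,"az":0,"dx":-40,"dy":-3,"dz":0,"fingers":10},{"ax":0,"ay":0,"az":3,"dx":-95,"dy":-7,"dz":0,"fingers":10},{"ax":0,"ay":0,"az":6,"dx":-155,"dy":-11,"dz":0,"fingers":10},{"ax":0,"ay":0,"az":9,"dx":-215,"dy":-15,"dz":0,"fingers":10},{"ax":0,"ay":0,"az":11,"dx":-275,"dy":-19,"dz":0,"fingers":10},{"ax":0,"ay":0,"az":13.4,"dx":-335,"dy":-23,"dz":0,"fingers":10},{"ax":0,"ay":0,"az":13.4,"dx":-385,"dy":-27,"dz":0,"fingers":10},{"ax":0,"ay":0,"az":13.4,"dx":-412,"dy":-29,"dz":0,"fingers":10}]'
python3 -m inch '[{"ax":0,"ay":0,"az":0,"dx":0,"dy":0,"dz":0,"fingers":10},{"ax":0,"ay":0,"az":0,"dx":0,"dy":0,"dz":0,"fingers":10}]'
python3 - <<'E'
from h import *
wr=snapshot("wrist"); cv2.imwrite("pics/wrist7.png",wr["image"][:,:,::-1])
print(pose()[0]); 
for n in ["pocket","seal"]:
  for d in landmark_of(n,"wrist"): print(n,d)
E
```

```text
clock: 6.95
tool_pos: [0.5238, 0.1127, 0.2443]
orientation: [179.9, -0.0, -96.6]
force: [-0.1, -0.1, 0.4]
opening: 0.0346
clock: 7.2
tool_pos: [0.5242, 0.1101, 0.2447]
orientation: [179.9, -0.1, -96.7]
force: [-0.1, 0.3, 0.2]
opening: 0.0345
[0.5244 0.1098 0.2449]
seal {'position': [322.5, 296.8], 'score': 0.62}
seal {'position': [429.4, 141.2], 'score': 0.22}
```

View pics/wrist7.png

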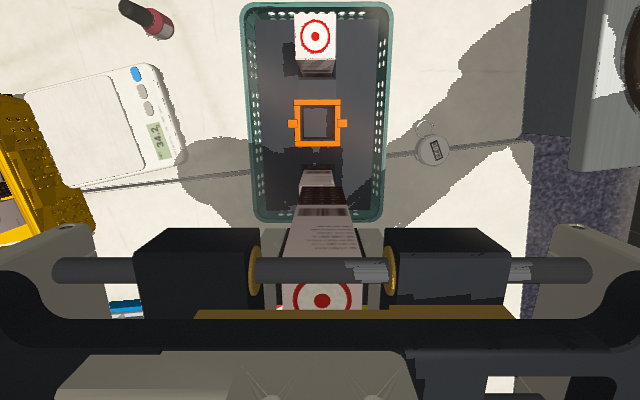

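The frame is at (317,123) and square to the image, the tote is aligned, and the held seal is at (321,299).

```bash
python3 - <<'E'
from h import *
wr=snapshot("wrist"); im=wr["image"]
cv2.imwrite("pics/wrist8.png",cv2.resize(im[90:160,275:360,::-1],None,fx=8,fy=8,interpolation=cv2.INTER_CUBIC))
cv2.imwrite("pics/wrist9.png",cv2.resize(im[220:320,260:390,::-1],None,fx=6,fy=6,interpolation=cv2.INTER_CUBIC))
h=cv2.cvtColor(im,cv2.COLOR_RGB2HSV); m=((h[...,1]>170)&(h[...,0]<18)&(h[...,0]>4)&(h[...,2]>110))
m[:,:280]=0;m[:,355:]=0;m[:90]=0;m[160:]=0
v,u=np.nonzero(m); print(u.min(),u.max(),v.min(),v.max(),u.mean(),v.mean())
n=np.array([onz(wr,p,.1395) for p in [(315,36.5)]]); print("nb",n)
E
```

```text
288 347 99 146 317.66572504708097 122.70998116760829
nb [[ 0.5136 -0.0292  0.1395]]
```

View pics/wrist8.png

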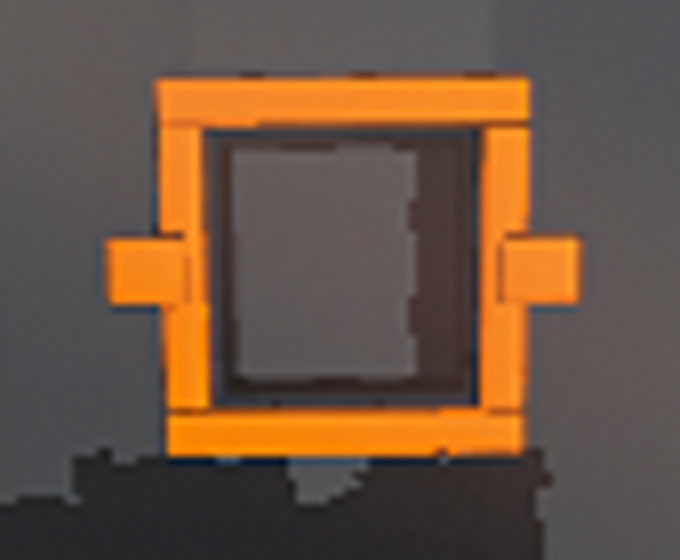

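View pics/wrist9.png

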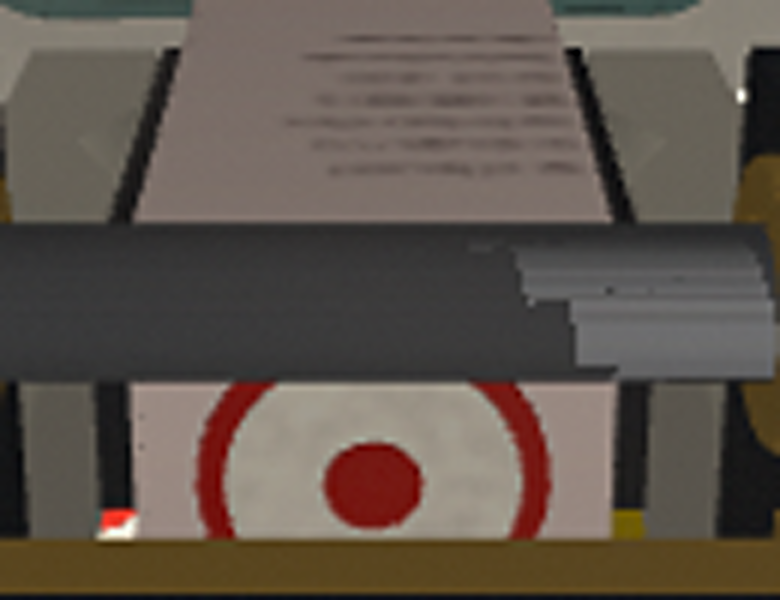

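```bash
python3 - <<'E'
from h import *
wr=snapshot("wrist"); g=lambda x,y:(x/8+275-.44,y/8+90-.44)
for z in (.047,.049):
  q=np.array([onz(wr,g(*p),z) for p in [(156,78),(530,78),(525,457),(166,457)]]); print(q.mean(0))
  for a in range(4):
    d=q[(a+1)%4]-q[a]; print(round(np.linalg.norm(d),4),np.degrees(np.arctan2(d[1],d[0])))
q=np.array([onz(wr,g(*p),.044) for p in [(203,128),(478,128),(475,405),(210,405)]]); print("inner.044",q.mean(0))
q=np.array([onz(wr,g(*p),.049) for p in [(106,272),(580,272)]]); print("tabs",q.mean(0), q[0]-q[1])
p,R=pose()
s=onz(wr,(322.2-.42,300.8-.42),p[2]+.054); print("seal in hand",s,p, "offset tool",R.inv().apply(s-p))
E
```

```text
[0.5215 0.0433 0.047 ]
0.0559 173.25866520791683
0.0561 83.5231188490655
0.0561 -6.745107333600214
0.0561 -96.67478121912362
[0.5215 0.0433 0.049 ]
0.0555 173.25866520791683
0.0557 83.52311884906553
0.0557 -6.745107333600223
0.0557 -96.67478121912366
inner.044 [0.522  0.0429 0.044 ]
tabs [0.5217 0.0433 0.049 ] [ 0.0715 -0.0085  0.    ]
seal in hand [0.5246 0.1106 0.2995] [0.5247 0.1097 0.2455] offset tool [-0.0008  0.0003 -0.054 ]
```

```bash
python3 - <<'E'
from h import *
o=[pose()[0] for _ in range(3)]; print(o); print(go([.5217,.0431,.1385],-96.7))
E
```

```text
[array([0.5247, 0.1097, 0.2455]), array([0.5247, 0.1097, 0.2455]), array([0.5247, 0.1097, 0.2455])]
(array([ 66.5,  -4.9, 107. ]), array([ 0.01, -0.  , -0.07]))
```

```bash
python3 -m inch '[{"ax":0,"ay":0,"az":0,"dx":30,"dy":-3,"dz":0,"fingers":10},{"ax":0,"ay":0,"az":0,"dx":66.5,"dy":-5,"dz":0,"fingers":10},{"ax":0,"ay":0,"az":0,"dx":66.5,"dy":-5,"dz":25,"fingers":10},{"ax":0,"ay":0,"az":0,"dx":66.5,"dy":-5,"dz":65,"fingers":10},{"ax":0,"ay":0,"az":0,"dx":66.5,"dy":-5,"dz":95,"fingers":10},{"ax":0,"ay":0,"az":0,"dx":66.5,"dy":-5,"dz":107,"fingers":10},{"ax":0,"ay":0,"az":0,"dx":66.5,"dy":-5,"dz":107,"fingers":10},{"ax":0,"ay":0,"az":0,"dx":66.5,"dy":-5,"dz":107,"fingers":10}]'
python3 - <<'E'
from h import *
for n,(x,y,w,h) in {"scene":(240,130,160,140),"side":(240,110,150,140),"wrist":(230,0,170,320)}.items():
    s=snapshot(n); cv2.imwrite(f"pics/{n}10.png",cv2.resize(s["image"][y:y+h,x:x+w,::-1],None,fx=1.8 if n=="wrist" else 4,fy=1.8 if n=="wrist" else 4,interpolation=cv2.INTER_CUBIC))
print(pose()[0],pose()[1].as_euler("xyz",degrees=True))
E
```

```text
clock: 8.45
tool_pos: [0.5228, 0.0441, 0.1398]
orientation: [-179.9, 0.0, -96.7]
force: [-0.6, 1.1, -0.4]
opening: 0.0344
[0.5225 0.0442 0.1396] [-179.9049    0.053   -96.6949]
```

View pics/scene10.png

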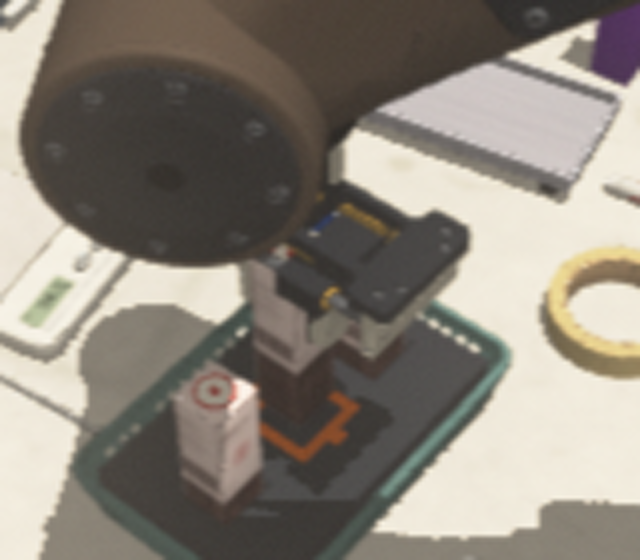

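View pics/side10.png

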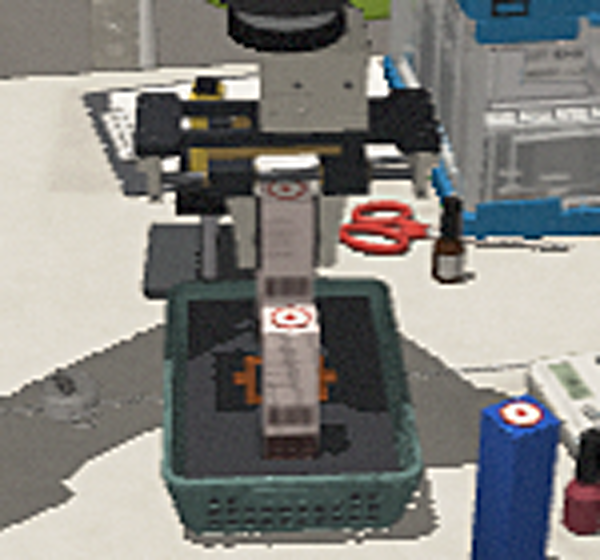

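View pics/wrist10.png

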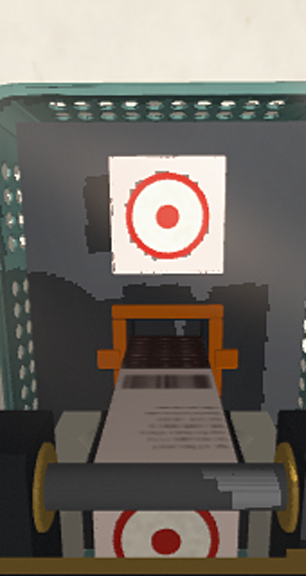

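```bash
python3 -m inch '[{"ax":0,"ay":0,"az":0,"dx":0,"dy":0,"dz":0,"fingers":10}]'
python3 - <<'E'
from h import *
for i in range(3):
    wr=snapshot("wrist"); print(pose()[0])
im=wr["image"].copy()
big=cv2.resize(im[160:260,270:370,::-1],None,fx=6,fy=6,interpolation=cv2.INTER_CUBIC)
T=lambda p:(int((p[0]-270+.5)*6),int((p[1]-160+.5)*6))
p,R=pose(); yaw=np.radians(-6.7); ex=np.array([np.cos(yaw),np.sin(yaw),0]); ey=np.array([-ex[1],ex[0],0])
c=np.array([.5216,.0432,0])
for z,h in ((.047,.019),(.047,.028)):
    Q=[T(proj(wr,c+a*h*ex+b*h*ey+[0,0,z])) for a,b in ((1,1),(1,-1),(-1,-1),(-1,1))]
    cv2.polylines(big,[np.array(Q)],True,(0,255,0),1)
f=np.array([p[0],p[1],p[2]-.0775])
Q=[T(proj(wr,f+a*.017*ex+b*.017*ey)) for a,b in ((1,1),(1,-1),(-1,-1),(-1,1))]
cv2.polylines(big,[np.array(Q)],True,(255,0,255),1)
cv2.imwrite("pics/w11.png",big)
E
```

```text
clock: 8.72
tool_pos: [0.5222, 0.0441, 0.1392]
orientation: [-179.9, 0.0, -96.7]
force: [0.5, 0.4, -0.1]
opening: 0.0341
[0.5221 0.044  0.139 ]
[0.522  0.044  0.1389]
[0.522  0.044  0.1388]
```

View pics/w11.png

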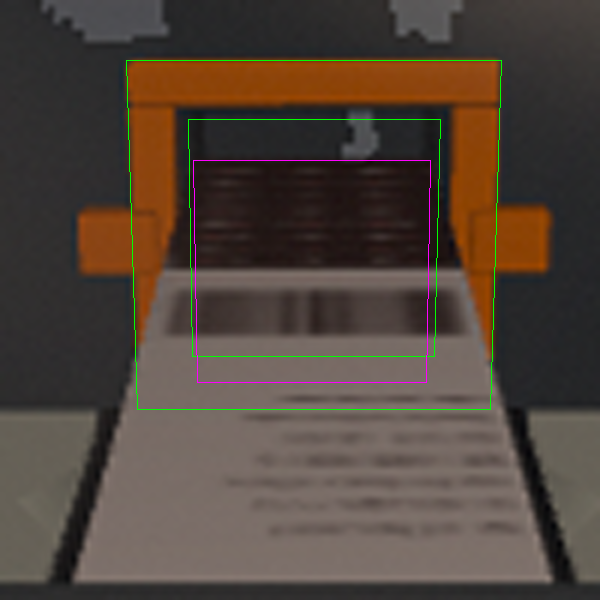

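The carton foot lines up with the pocket to under 1 mm. I'll correct by 0.6 mm and lower it.

```bash
python3 -m inch '[{"ax":0,"ay":0,"az":0,"dx":0.7,"dy":0.4,"dz":0,"fingers":10},{"ax":0,"ay":0,"az":0,"dx":0.7,"dy":0.4,"dz":6,"fingers":10},{"ax":0,"ay":0,"az":0,"dx":0.7,"dy":0.4,"dz":12,"fingers":10},{"ax":0,"ay":0,"az":0,"dx":0.7,"dy":0.4,"dz":18,"fingers":10},{"ax":0,"ay":0,"az":0,"dx":0.7,"dy":0.4,"dz":24,"fingers":10}]'
python3 - <<'E'
from h import *
s=snapshot("wrist"); cv2.imwrite("pics/w12.png",cv2.resize(s["image"][140:260,260:380,::-1],None,fx=5,fy=5,interpolation=cv2.INTER_CUBIC)); print(pose()[0])
E
```

```text
clock: 9.5
tool_pos: [0.5213, 0.0432, 0.1139]
orientation: [180.0, -0.0, -96.7]
force: [0.2, -0.1, -0.5]
opening: 0.0344
[0.5209 0.0431 0.1132]
```

View pics/w12.png

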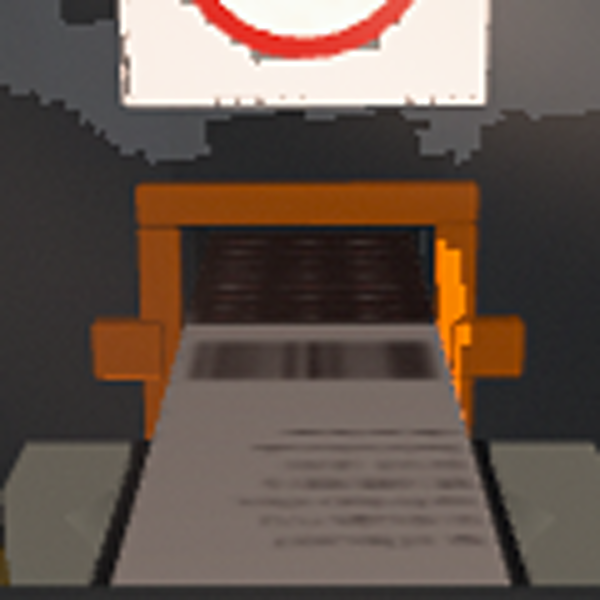

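The carton is entering the pocket cleanly with no force. I'll continue down slowly.

```bash
python3 -m inch '[{"ax":0,"ay":0,"az":0,"dx":0,"dy":0,"dz":6,"fingers":10},{"ax":0,"ay":0,"az":0,"dx":0,"dy":0,"dz":12,"fingers":10},{"ax":0,"ay":0,"az":0,"dx":0,"dy":0,"dz":18,"fingers":10},{"ax":0,"ay":0,"az":0,"dx":0,"dy":0,"dz":23,"fingers":10},{"ax":0,"ay":0,"az":0,"dx":0,"dy":0,"dz":25,"fingers":10},{"ax":0,"ay":0,"az":0,"dx":0,"dy":0,"dz":25,"fingers":10}]'
```

```text
clock: 10.3
tool_pos: [0.5214, 0.0432, 0.0895]
orientation: [180.0, -0.0, -96.7]
force: [0.4, -0.5, -0.3]
opening: 0.0343
```

```bash
python3 -m inch '[{"ax":0,"ay":0,"az":0,"dx":0,"dy":0,"dz":1,"fingers":10},{"ax":0,"ay":0,"az":0,"dx":0,"dy":0,"dz":2,"fingers":10},{"ax":0,"ay":0,"az":0,"dx":0,"dy":0,"dz":3,"fingers":10},{"ax":0,"ay":0,"az":0,"dx":0,"dy":0,"dz":3,"fingers":10}]'; python3 -m inch '[{"ax":0,"ay":0,"az":0,"dx":0,"dy":0,"dz":0,"fingers":10}]'
```

```text
clock: 10.8
tool_pos: [0.5214, 0.0432, 0.0865]
orientation: [180.0, -0.0, -96.7]
force: [-0.8, -0.3, 0.1]
opening: 0.0347
clock: 10.92
tool_pos: [0.5215, 0.0433, 0.0866]
orientation: [-180.0, 0.0, -96.7]
force: [0.9, -0.4, 0.3]
opening: 0.0346
```

```bash
python3 -m inch '[{"ax":0,"ay":0,"az":0,"dx":0,"dy":0,"dz":0.6,"fingers":10},{"ax":0,"ay":0,"az":0,"dx":0,"dy":0,"dz":0.6,"fingers":10}]'; python3 -m inch '[{"ax":0,"ay":0,"az":0,"dx":0,"dy":0,"dz":0.6,"fingers":10},{"ax":0,"ay":0,"az":0,"dx":0,"dy":0,"dz":0.6,"fingers":10}]'; python3 -m inch '[{"ax":0,"ay":0,"az":0,"dx":0,"dy":0,"dz":0.6,"fingers":10},{"ax":0,"ay":0,"az":0,"dx":0,"dy":0,"dz":0.6,"fingers":10}]'
```

```text
clock: 11.18
tool_pos: [0.5214, 0.0433, 0.0859]
orientation: [180.0, 0.0, -96.7]
force: [0.1, -0.4, -0.8]
opening: 0.0341
clock: 11.42
tool_pos: [0.5215, 0.0433, 0.0854]
orientation: [-180.0, -0.0, -96.7]
force: [-0.4, 0.1, 0.1]
opening: 0.0346
clock: 11.68
tool_pos: [0.5215, 0.0433, 0.0854]
orientation: [-180.0, -0.0, -96.7]
force: [-2.9, 0.0, 6.8]
opening: 0.0343
```

Contact came at the expected height: TCP z 0.0854, 6.8 N up. Now I'll release and rise.

```bash
python3 -m inch '[{"ax":0,"ay":0,"az":0,"dx":0,"dy":0,"dz":-0.7,"fingers":45},{"ax":0,"ay":0,"az":0,"dx":0,"dy":0,"dz":-0.7,"fingers":70},{"ax":0,"ay":0,"az":0,"dx":0,"dy":0,"dz":-0.7,"fingers":70},{"ax":0,"ay":0,"az":0,"dx":0,"dy":0,"dz":-0.7,"fingers":70},{"ax":0,"ay":0,"az":0,"dx":0,"dy":0,"dz":-30,"fingers":70},{"ax":0,"ay":0,"az":0,"dx":0,"dy":0,"dz":-80,"fingers":70},{"ax":0,"ay":0,"az":0,"dx":0,"dy":0,"dz":-130,"fingers":87},{"ax":0,"ay":0,"az":0,"dx":0,"dy":0,"dz":-160,"fingers":87}]'
python3 - <<'E'
from h import *
for n,(x,y,w,h) in {"scene":(200,130,160,240),"side":(240,90,150,160),"wrist":(0,0,640,400)}.items():
    s=snapshot(n); f={"wrist":1.2,"side":3.5,"scene":2.5}[n]; cv2.imwrite(f"pics/{n}13.png",cv2.resize(s["image"][y:y+h,x:x+w,::-1],None,fx=f,fy=f,interpolation=cv2.INTER_CUBIC))
print(pose()[0])
E
```

```text
clock: 12.68
tool_pos: [0.5221, 0.0434, 0.2476]
orientation: [-179.8, 0.1, -96.7]
force: [0.5, -0.1, -0.2]
opening: 0.0837
[0.5222 0.0436 0.2465]
```

View pics/scene13.png

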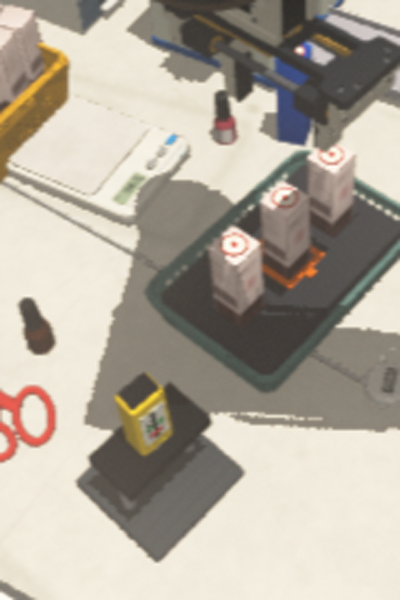

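View pics/side13.png

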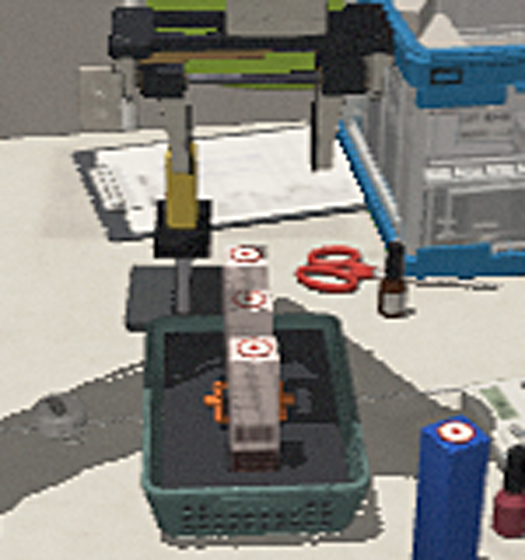

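View pics/wrist13.png

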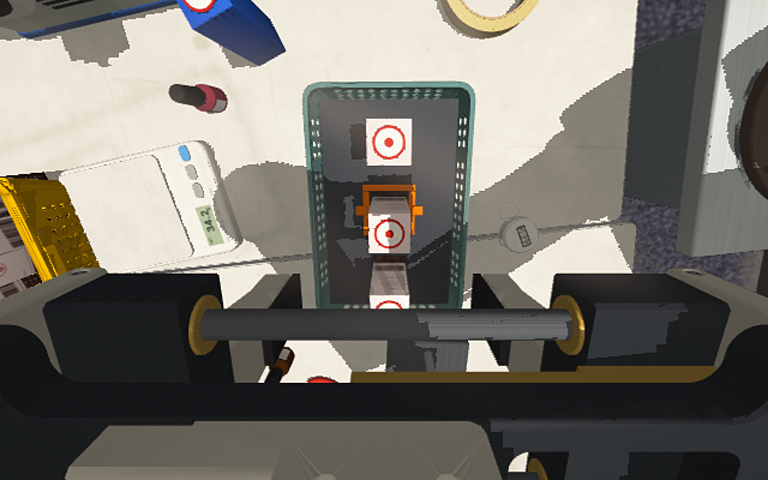

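The carton stands in the orange-framed pocket, level and in line with its neighbours. Now I'll check the surroundings of the gauge and the clearance for a yaw of about 180.

```bash
python3 - <<'E'
from h import *
sc=snapshot("scene"); si=snapshot("side")
print("box corner base",onz(sc,(190,275),0.0),onz(sc,(170,225),.3))
for n,s in (("scene",sc),("side",si)):
    for k in ("gauge_center","gauge_foot","gauge_stand","bottle_dark_center"):
        for d in landmark_of(k,n)[:1]: print(n,k,d, onz(s,d["position"],{"gauge_center":.121,"gauge_foot":.018,"gauge_stand":0,"bottle_dark_center":.037}[k]))
    # seal heights
print(tri([(sc,(200+286/2.5,130+197/2.5)),(si,(240+250/3.5,90+299/3.5))]))
cv2.imwrite("pics/sc14.png",cv2.resize(sc["image"][270:360,220:310,::-1],None,fx=6,fy=6,interpolation=cv2.INTER_CUBIC))
print(get_obs()["joint_pos"])
E
```

```text
box corner base [0.7284 0.2938 0.    ] [0.641  0.3278 0.3   ]
scene gauge_center {'position': [312.8, 210.4], 'score': 0.66} [0.5289 0.039  0.121 ]
scene gauge_stand {'position': [265.1, 323.0], 'score': 0.82} [0.494  0.2919 0.    ]
scene bottle_dark_center {'position': [213.2, 259.8], 'score': 0.63} [0.6876 0.2435 0.037 ]
side gauge_center {'position': [291.0, 141.4], 'score': 0.75} [0.4991 0.2969 0.121 ]
side gauge_foot {'position': [312.1, 180.3], 'score': 0.35} [0.5547 0.2171 0.018 ]
side gauge_stand {'position': [291.7, 173.0], 'score': 0.61} [0.4993 0.3053 0.    ]
side bottle_dark_center {'position': [310.6, 171.2], 'score': 0.64} [0.5539 0.2429 0.037 ]
(array([0.5228, 0.0434, 0.1371]), [np.float64(0.0019279462046930616), np.float64(0.001927946204692793)])
[ 26.2475   5.5125 -16.6944  -0.001  -67.8365 -32.947 ]
```

View pics/sc14.png

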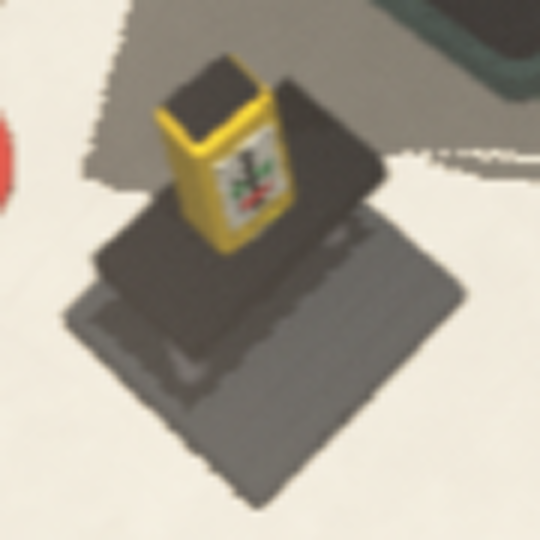

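```bash
python3 - <<'E'
from h import *
sc=snapshot("scene"); g=lambda x,y:(x/6+220-.42,y/6+270-.42)
q=np.array([onz(sc,g(*p),.012) for p in [(65,318),(260,508),(465,295)]]); print(q,(q[0]+q[2])/2)
for a in range(2):
    d=q[a+1]-q[a]; print(np.linalg.norm(d),np.degrees(np.arctan2(d[1],d[0])))
q=np.array([onz(sc,g(*p),.161) for p in [(158,110),(203,143),(275,95),(232,57)]]); print(q,q.mean(0))
for a in range(4):
    d=q[(a+1)%4]-q[a]; print(np.linalg.norm(d),np.degrees(np.arctan2(d[1],d[0])))
q=np.array([onz(sc,g(*p),.085) for p in [(95,258),(205,358),(385,175),(285,78)]]); print(q,q.mean(0))
for y in (176,180): print(go([.57,.29,.26],y))
E
```

```text
[[0.5557 0.3366 0.012 ]
 [0.4502 0.3529 0.012 ]
 [0.4348 0.2487 0.012 ]] [0.4953 0.2927 0.012 ]
0.10673351058812673 171.20960137006477
0.10533637384574134 -98.4254933405551
[[0.5108 0.3031 0.161 ]
 [0.4906 0.3045 0.161 ]
 [0.4817 0.278  0.161 ]
 [0.5027 0.2745 0.161 ]] [0.4964 0.29   0.161 ]
0.020181561662097138 176.10727708888214
0.027928244573661366 -108.64548749817736
0.021265226317045024 -9.495400259378941
0.029722619093042243 74.20553769464156
[[0.5287 0.3327 0.085 ]
 [0.4734 0.3402 0.085 ]
 [0.4622 0.2529 0.085 ]
 [0.5164 0.2412 0.085 ]] [0.4952 0.2918 0.085 ]
(array([-250.7,  -19.5,  -15.6]), array([ 0.01, -0.03, 87.3 ]))
(array([-250.7,  -19.5,  -15.6]), array([ 0.01, -0.03, 83.3 ]))
```

```bash
python3 - <<'E'
from h import *
sc=snapshot("scene"); si=snapshot("side")
for z in (0,.1,.15,.2,.25): print(z,onz(sc,(168,228),z),onz(sc,(190,275),z),onz(si,(345,150),z), onz(si,(338,75),z))
print(go([.560,.283,.27],171.5))
E
```

```text
0 [0.8851 0.2204 0.    ] [0.7284 0.2938 0.    ] [0.7158 0.4456 0.    ] [0.8829 1.3473 0.    ]
0.1 [0.803  0.2584 0.1   ] [0.6642 0.3234 0.1   ] [0.6668 0.2516 0.1   ] [0.8105 1.0269 0.1   ]
0.15 [0.762  0.2775 0.15  ] [0.6322 0.3383 0.15  ] [0.6424 0.1546 0.15  ] [0.7743 0.8666 0.15  ]
0.2 [0.721  0.2965 0.2   ] [0.6001 0.3531 0.2   ] [0.6179 0.0576 0.2   ] [0.7381 0.7064 0.2   ]
0.25 [0.6799 0.3155 0.25  ] [0.568  0.3679 0.25  ] [ 0.5934 -0.0395  0.25  ] [0.7019 0.5462 0.25  ]
(array([-242.6,  -10.3,  -25.4]), array([ 0.  , -0.01, 91.8 ]))
```

```bash
python3 -m inch '[{"ax":0,"ay":0,"az":10,"dx":-20,"dy":-1,"dz":-25,"fingers":87},{"ax":0,"ay":0,"az":20,"dx":-55,"dy":-3,"dz":-25,"fingers":87},{"ax":0,"ay":0,"az":30,"dx":-90,"dy":-4,"dz":-25,"fingers":87},{"ax":0,"ay":0,"az":40,"dx":-125,"dy":-5,"dz":-25,"fingers":87},{"ax":0,"ay":0,"az":50,"dx":-160,"dy":-7,"dz":-25,"fingers":87},{"ax":0,"ay":0,"az":60,"dx":-195,"dy":-8,"dz":-25,"fingers":87},{"ax":0,"ay":0,"az":70,"dx":-225,"dy":-10,"dz":-25,"fingers":87},{"ax":0,"ay":0,"az":80,"dx":-243,"dy":-10,"dz":-25,"fingers":87}]'
python3 -m inch '[{"ax":0,"ay":0,"az":10,"dx":0,"dy":0,"dz":0,"fingers":87},{"ax":0,"ay":0,"az":11.8,"dx":0,"dy":0,"dz":0,"fingers":87},{"ax":0,"ay":0,"az":11.8,"dx":0,"dy":0,"dz":0,"fingers":87}]'
python3 - <<'E'
from h import *
wr=snapshot("wrist"); cv2.imwrite("pics/wrist15.png",wr["image"][:,:,::-1]); print(pose()[0],get_obs()["joint_pos"])
E
```

```text
clock: 14.48
tool_pos: [0.5598, 0.2849, 0.2693]
orientation: [-180.0, -0.0, -177.0]
force: [-0.2, -0.9, -0.0]
opening: 0.0872
clock: 14.85
tool_pos: [0.5597, 0.2832, 0.2698]
orientation: [-180.0, 0.0, 171.7]
force: [-0.4, 0.2, 0.4]
opening: 0.0868
[0.5597 0.2832 0.2699] [  44.6419   14.7356   -1.9007    0.0015  -73.3573 -142.9869]
```

View pics/wrist15.png

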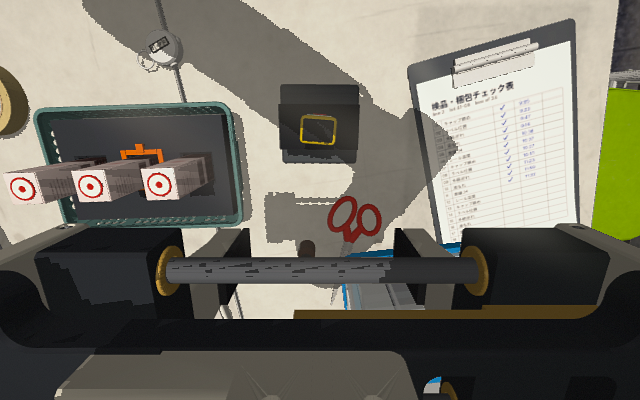

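The gauge top is seen from above at (319,131) on its plate.

```bash
python3 - <<'E'
from h import *
wr=snapshot("wrist"); cv2.imwrite("pics/wrist16.png",cv2.resize(wr["image"][75:175,270:370,::-1],None,fx=6,fy=6,interpolation=cv2.INTER_CUBIC))
E
```

```text
(no output)
```

View pics/wrist16.png

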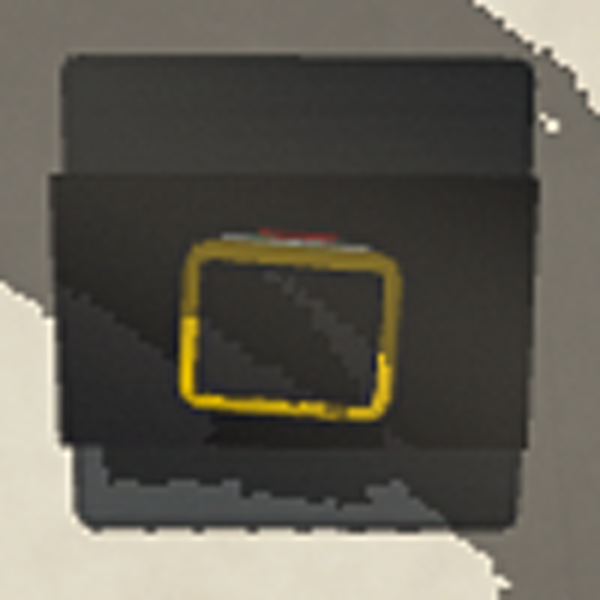

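```bash
python3 - <<'E'
from h import *
wr=snapshot("wrist"); g=lambda x,y:(x/6+270-.42,y/6+75-.42)
for z in (.159,.161):
  q=np.array([onz(wr,g(*p),z) for p in [(187,242),(401,254),(391,418),(182,406)]]); print(q.mean(0))
  for a in range(4):
    d=q[(a+1)%4]-q[a]; print(round(np.linalg.norm(d),4),np.degrees(np.arctan2(d[1],d[0])))
q=np.array([onz(wr,g(*p),.085) for p in [(50,177),(538,180),(527,448),(63,445)]]); print("plate",q.mean(0),[np.linalg.norm(q[i]-q[i-1]) for i in range(4)], np.degrees(np.arctan2(*(q[0]-q[1])[1::-1])))
for y in (168,): print(go([.495,.289,.27],y))
E
```

```text
[0.4982 0.2874 0.159 ]
0.0327 78.56795304182761
0.0248 -11.147799578962585
0.0328 -101.58486938139377
0.0247 168.678859379949
[0.4981 0.2874 0.161 ]
0.0325 78.56795304182752
0.0246 -11.147799578962646
0.0326 -101.58486938139374
0.0245 168.6788593799489
plate [0.4987 0.2872 0.085 ] [np.float64(0.0511865581280541), np.float64(0.0939381766550869), np.float64(0.051224046620469706), np.float64(0.09316383683396387)] -98.68095873859008
(array([64.9, -3.7, -0.1]), array([0.01, 0.01, 3.59]))
```

```bash
python3 - <<'E'
from h import *
print(go([.4982,.2874,.104],168.6))
E
```

```text
(array([ 61.5,  -4.9, 165.9]), array([0.01, 0.01, 2.99]))
```

```bash
python3 -m inch '[{"ax":0,"ay":0,"az":3,"dx":35,"dy":-3,"dz":0,"fingers":87},{"ax":0,"ay":0,"az":3,"dx":61.5,"dy":-5,"dz":0,"fingers":87},{"ax":0,"ay":0,"az":3,"dx":61.5,"dy":-5,"dz":40,"fingers":87},{"ax":0,"ay":0,"az":3,"dx":61.5,"dy":-5,"dz":90,"fingers":87},{"ax":0,"ay":0,"az":3,"dx":61.5,"dy":-5,"dz":135,"fingers":87},{"ax":0,"ay":0,"az":3,"dx":61.5,"dy":-5,"dz":160,"fingers":87},{"ax":0,"ay":0,"az":3,"dx":61.5,"dy":-5,"dz":166,"fingers":87},{"ax":0,"ay":0,"az":3,"dx":61.5,"dy":-5,"dz":166,"fingers":87}]'
python3 - <<'E'
from h import *
wr=snapshot("wrist"); si=snapshot("side")
cv2.imwrite("pics/wrist17.png",wr["image"][:,:,::-1]); cv2.imwrite("pics/side17.png",cv2.resize(si["image"][40:200,220:400,::-1],None,fx=3,fy=3)); print(pose()[0])
E
```

```text
clock: 16.0
tool_pos: [0.4986, 0.2878, 0.1043]
orientation: [180.0, 0.0, 168.5]
force: [0.5, 0.3, 0.8]
opening: 0.0874
[0.4989 0.2882 0.1052]
```

View pics/wrist17.png

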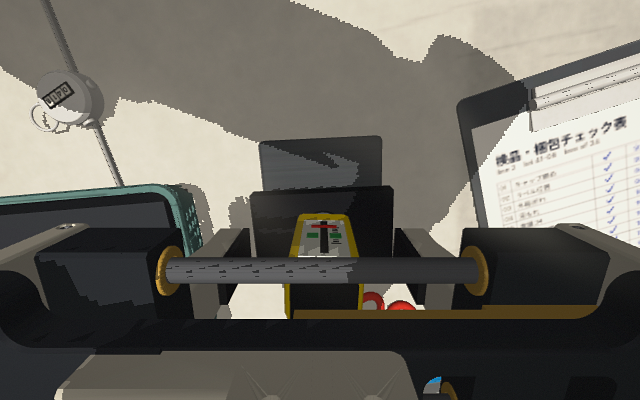

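View pics/side17.png

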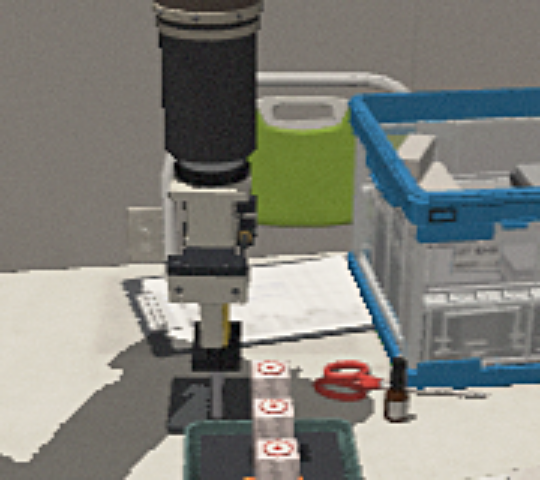

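The gauge is centred between the fingers, and the wrist camera can read its scale, with the red pointer and green marks near (322,230). I'll close on it.

```bash
python3 -m inch '[{"ax":0,"ay":0,"az":0,"dx":0,"dy":0,"dz":0,"fingers":10},{"ax":0,"ay":0,"az":0,"dx":0,"dy":0,"dz":0,"fingers":10},{"ax":0,"ay":0,"az":0,"dx":0,"dy":0,"dz":0,"fingers":10},{"ax":0,"ay":0,"az":0,"dx":0,"dy":0,"dz":0,"fingers":10},{"ax":0,"ay":0,"az":0,"dx":0,"dy":0,"dz":0,"fingers":10},{"ax":0,"ay":0,"az":0,"dx":0,"dy":0,"dz":0,"fingers":10},{"ax":0,"ay":0,"az":0,"dx":0,"dy":0,"dz":0,"fingers":10},{"ax":0,"ay":0,"az":0,"dx":0,"dy":0,"dz":0,"fingers":10}]'
python3 - <<'E'
from h import *
wr=snapshot("wrist"); cv2.imwrite("pics/wrist18.png",cv2.resize(wr["image"][200:320,260:380,::-1],None,fx=5,fy=5,interpolation=cv2.INTER_CUBIC)); print(pose()[0])
E
```

```text
clock: 17.1
tool_pos: [0.4982, 0.2877, 0.1037]
orientation: [180.0, 0.0, 168.5]
force: [0.5, 0.5, -0.4]
opening: 0.0338
[0.4982 0.2877 0.1037]
```

View pics/wrist18.png

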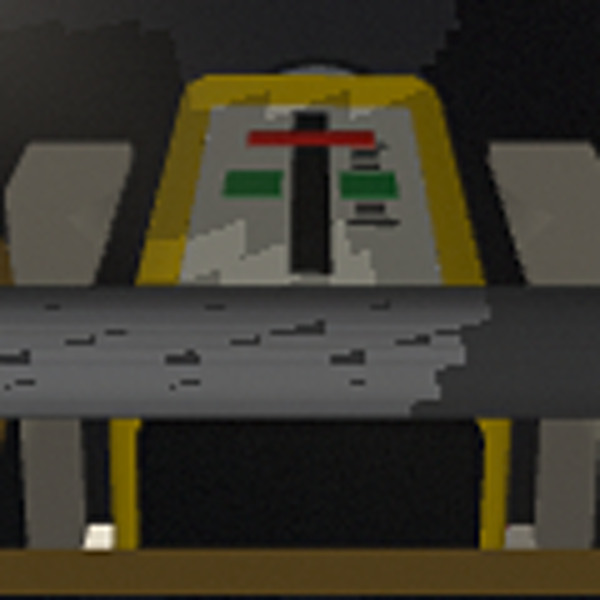

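```bash
python3 -m inch '[{"ax":0,"ay":0,"az":0,"dx":0,"dy":0,"dz":-10,"fingers":10},{"ax":0,"ay":0,"az":0,"dx":0,"dy":0,"dz":-30,"fingers":10},{"ax":0,"ay":0,"az":0,"dx":0,"dy":0,"dz":-55,"fingers":10},{"ax":0,"ay":0,"az":0,"dx":0,"dy":0,"dz":-80,"fingers":10},{"ax":0,"ay":0,"az":0,"dx":0,"dy":0,"dz":-120,"fingers":10},{"ax":0,"ay":0,"az":0,"dx":0,"dy":0,"dz":-155,"fingers":10},{"ax":0,"ay":0,"az":0,"dx":0,"dy":0,"dz":-155,"fingers":10},{"ax":0,"ay":0,"az":0,"dx":0,"dy":0,"dz":-155,"fingers":10}]'
python3 - <<'E'
from h import *
wr=snapshot("wrist"); cv2.imwrite("pics/wrist19.png",cv2.resize(wr["image"][:,:,::-1],None,fx=1.2,fy=1.2)); si=snapshot("side");  cv2.imwrite("pics/side19.png",cv2.resize(si["image"][40:260,220:400,::-1],None,fx=2.7,fy=2.7))
print(pose()[0]); print(go([.600,.035,.259],172)); print(go([.5222,.0434,.240],172))
E
```

```text
clock: 18.15
tool_pos: [0.4976, 0.2873, 0.2585]
orientation: [-180.0, -0.0, 168.5]
force: [0.0, 0.4, -1.9]
opening: 0.0338
[0.4976 0.2871 0.2576]
(array([-150.7, -226.6,   -1.2]), array([-0.09, -0.08, -3.51]))
(array([ -72.8, -233.9,   17.9]), array([-0.09, -0.08, -3.51]))
```

View pics/side19.png

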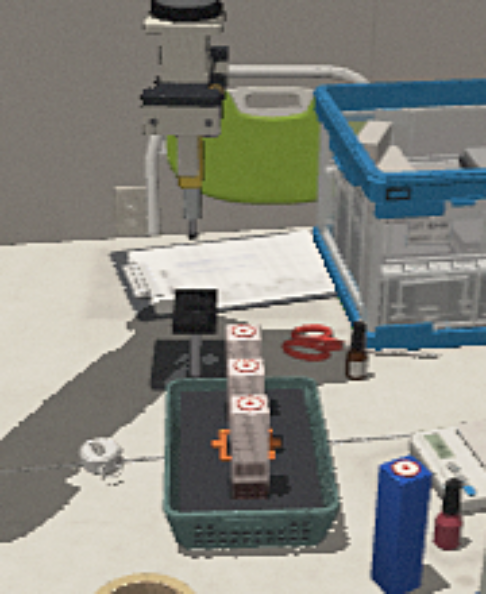

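View pics/wrist19.png

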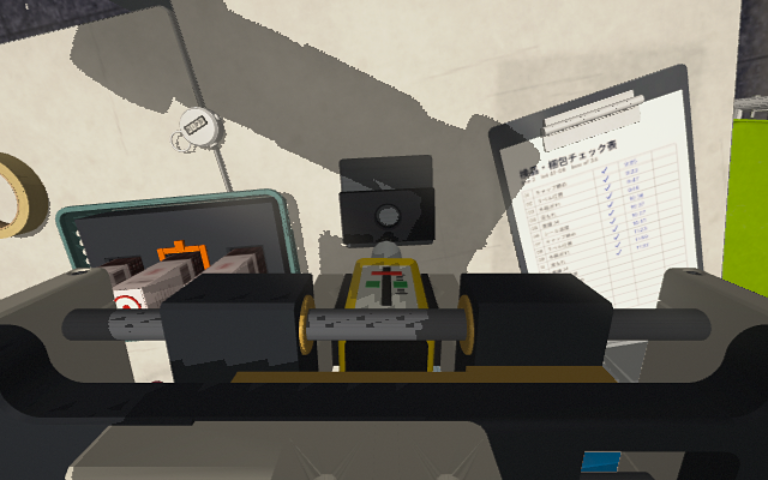

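The gauge is free and hangs straight. I'll carry it to a viewing pose beside the carton so I can fix the seal position.

```bash
python3 -m inch '[{"ax":0,"ay":0,"az":0,"dx":-15,"dy":-30,"dz":-6,"fingers":10},{"ax":0,"ay":0,"az":-1,"dx":-40,"dy":-70,"dz":-6,"fingers":10},{"ax":0,"ay":0,"az":-2,"dx":-70,"dy":-110,"dz":-6,"fingers":10},{"ax":0,"ay":0,"az":-3,"dx":-100,"dy":-150,"dz":-6,"fingers":10},{"ax":0,"ay":0,"az":-3.5,"dx":-125,"dy":-190,"dz":-6,"fingers":10},{"ax":0,"ay":0,"az":-3.5,"dx":-145,"dy":-220,"dz":-6,"fingers":10},{"ax":0,"ay":0,"az":-3.5,"dx":-150,"dy":-227,"dz":-6,"fingers":10},{"ax":0,"ay":0,"az":-3.5,"dx":-150,"dy":-227,"dz":-6,"fingers":10}]'
python3 - <<'E'
from h import *
wr=snapshot("wrist"); cv2.imwrite("pics/wrist20.png",cv2.resize(wr["image"][:,:,::-1],None,fx=1.2,fy=1.2)); print(pose()[0])
E
```

```text
clock: 19.25
tool_pos: [0.5996, 0.0349, 0.2638]
orientation: [-180.0, -0.1, 171.9]
force: [0.4, 0.2, -1.7]
opening: 0.0337
[0.5996 0.0356 0.2641]
```

View pics/wrist20.png

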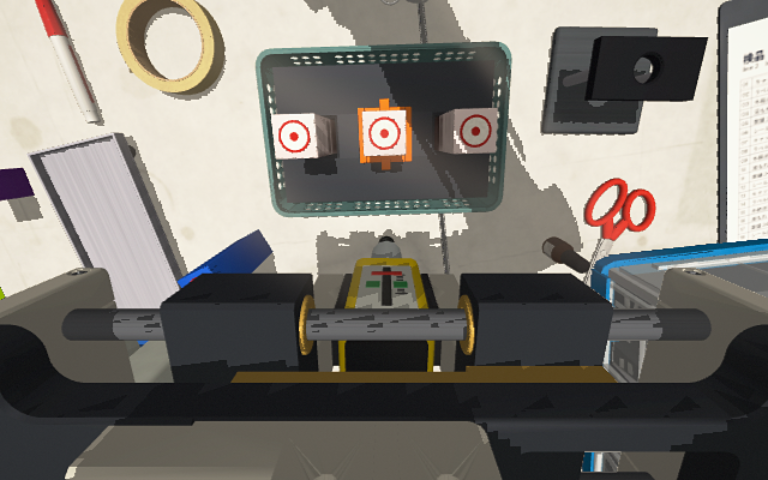

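```bash
python3 - <<'E'
from h import *
wr=snapshot("wrist"); im=wr["image"]
h=cv2.cvtColor(im,cv2.COLOR_RGB2HSV); m=((h[...,1]>110)&((h[...,0]<8)|(h[...,0]>172)))
m[:,:298]=0;m[:,342:]=0;m[:90]=0;m[132:]=0
k,l,st,c=cv2.connectedComponentsWithStats(m.astype(np.uint8)); print([(st[i].tolist(),c[i]) for i in range(1,k) if st[i,4]>8])
for i in range(1,k):
    if st[i,4]>8: print(onz(wr,c[i],.1395))
p,R=pose(); print(p, "foot proj",proj(wr,p-[0,0,.0857]))
cv2.imwrite("pics/w21.png",cv2.resize(im[180:280,270:370,::-1],None,fx=6,fy=6,interpolation=cv2.INTER_CUBIC))
cv2.imwrite("pics/w21b.png",cv2.resize(im[80:150,280:360,::-1],None,fx=6,fy=6,interpolation=cv2.INTER_CUBIC))
print(go([.5222,.0434,.240],172))
E
```

```text
[([307, 98, 26, 27, 158], array([319.4557, 110.5316])), ([316, 108, 7, 7, 40], array([319.2  , 110.925]))]
[0.5208 0.043  0.1395]
[0.5212 0.0427 0.1395]
[0.5995 0.0359 0.2643] foot proj [323.5889 201.1889]
(array([77.6, -3.3, 24.4]), array([-0.01, -0.05,  0.03]))
```

View pics/w21.png

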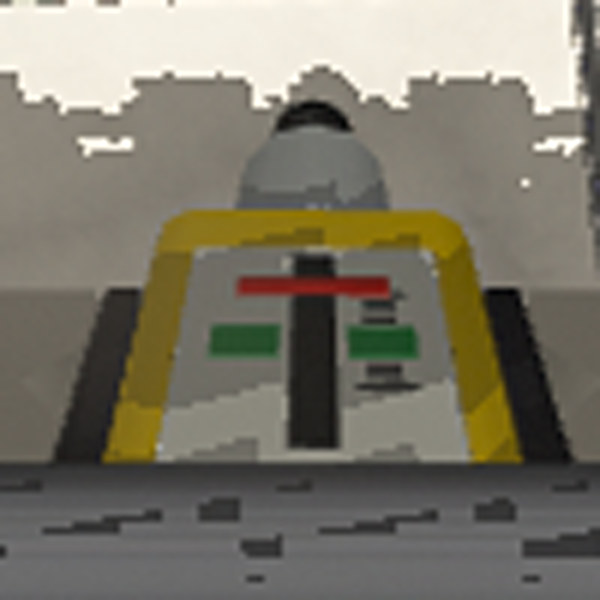

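View pics/w21b.png

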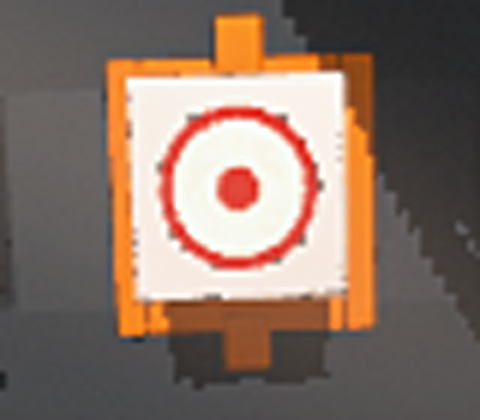

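The seal is at (0.521, 0.043), agreeing with the pocket centre to 1 mm, and the carton is square in its frame. I'll move over it, stopping about 8 mm above the seal.

```bash
python3 -m inch '[{"ax":0,"ay":0,"az":0,"dx":25,"dy":-1,"dz":0,"fingers":10},{"ax":0,"ay":0,"az":0,"dx":55,"dy":-2,"dz":0,"fingers":10},{"ax":0,"ay":0,"az":0,"dx":78.5,"dy":-3,"dz":0,"fingers":10},{"ax":0,"ay":0,"az":0,"dx":78.5,"dy":-3,"dz":10,"fingers":10},{"ax":0,"ay":0,"az":0,"dx":78.5,"dy":-3,"dz":22,"fingers":10},{"ax":0,"ay":0,"az":0,"dx":78.5,"dy":-3,"dz":30,"fingers":10},{"ax":0,"ay":0,"az":0,"dx":78.5,"dy":-3,"dz":30,"fingers":10},{"ax":0,"ay":0,"az":0,"dx":78.5,"dy":-3,"dz":30,"fingers":10}]'
python3 - <<'E'
from h import *
for n,(x,y,w,h,f) in {"scene":(250,130,130,140,4),"side":(240,60,150,160,3.7),"wrist":(240,100,160,220,2.7)}.items():
    s=snapshot(n); cv2.imwrite(f"pics/{n}22.png",cv2.resize(s["image"][y:y+h,x:x+w,::-1],None,fx=f,fy=f,interpolation=cv2.INTER_CUBIC))
print(pose()[0])
E
```

```text
clock: 20.35
tool_pos: [0.5221, 0.0431, 0.2347]
orientation: [-180.0, -0.0, 172.0]
force: [0.1, 0.3, -1.2]
opening: 0.0337
[0.522  0.0432 0.235 ]
```

View pics/scene22.png

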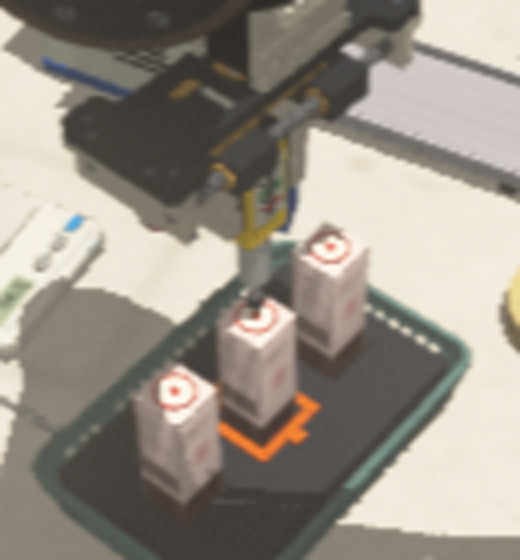

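View pics/side22.png

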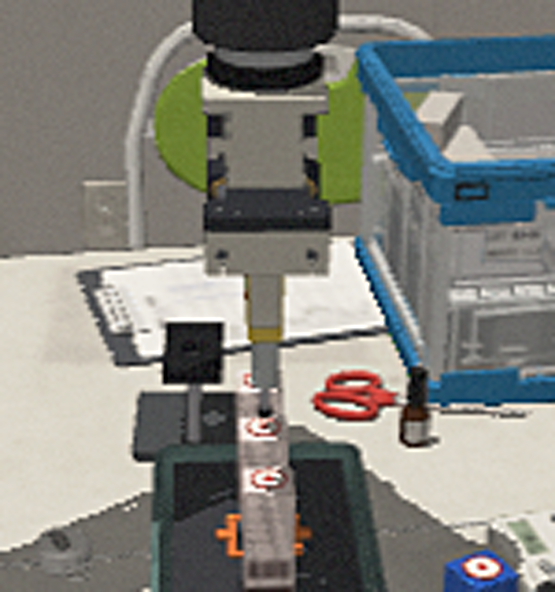

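View pics/wrist22.png

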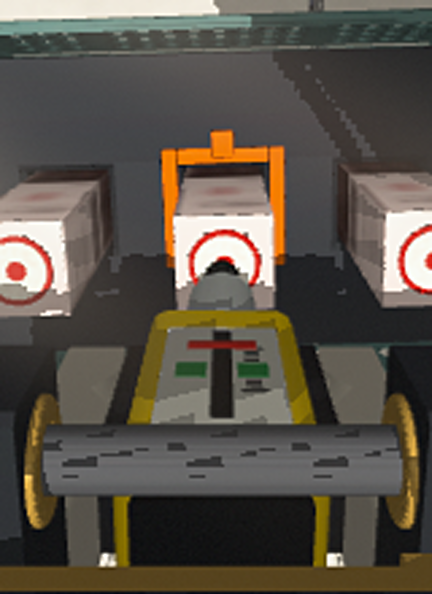

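The foot is centred over the seal. I'll press in small steps.

```bash
python3 -m inch '[{"ax":0,"ay":0,"az":0,"dx":0.7,"dy":0,"dz":3,"fingers":10},{"ax":0,"ay":0,"az":0,"dx":0.7,"dy":0,"dz":6,"fingers":10},{"ax":0,"ay":0,"az":0,"dx":0.7,"dy":0,"dz":9,"fingers":10},{"ax":0,"ay":0,"az":0,"dx":0.7,"dy":0,"dz":11,"fingers":10},{"ax":0,"ay":0,"az":0,"dx":0.7,"dy":0,"dz":13,"fingers":10},{"ax":0,"ay":0,"az":0,"dx":0.7,"dy":0,"dz":15,"fingers":10},{"ax":0,"ay":0,"az":0,"dx":0.7,"dy":0,"dz":15,"fingers":10}]'
python3 - <<'E'
from h import *
s=snapshot("wrist"); cv2.imwrite("pics/w23.png",cv2.resize(s["image"][160:270,260:380,::-1],None,fx=5,fy=5,interpolation=cv2.INTER_CUBIC))
print(pose()[0])
E
```

```text
clock: 21.38
tool_pos: [0.5211, 0.0433, 0.2198]
orientation: [-180.0, 0.0, 172.0]
force: [-0.0, -0.4, -0.1]
opening: 0.0337
[0.5212 0.0433 0.2199]
```

View pics/w23.png

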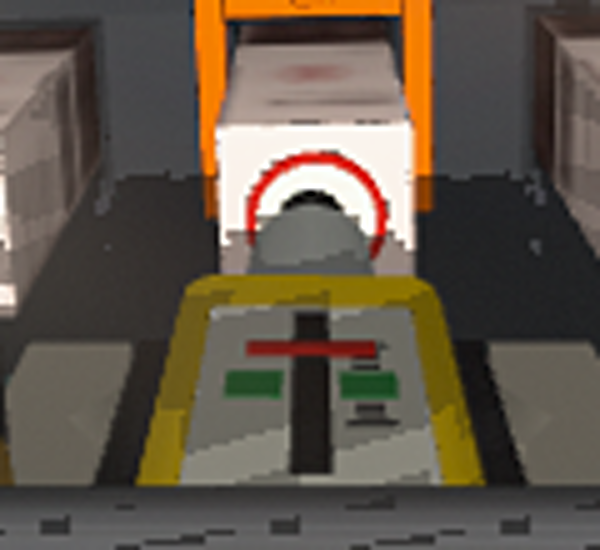

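The pointer has moved to about 2.4 mm, so I need about 8.5 mm more.

```bash
python3 -m inch '[{"ax":0,"ay":0,"az":0,"dx":0,"dy":0,"dz":2,"fingers":10},{"ax":0,"ay":0,"az":0,"dx":0,"dy":0,"dz":4,"fingers":10},{"ax":0,"ay":0,"az":0,"dx":0,"dy":0,"dz":6,"fingers":10},{"ax":0,"ay":0,"az":0,"dx":0,"dy":0,"dz":7.5,"fingers":10},{"ax":0,"ay":0,"az":0,"dx":0,"dy":0,"dz":8.5,"fingers":10},{"ax":0,"ay":0,"az":0,"dx":0,"dy":0,"dz":8.5,"fingers":10},{"ax":0,"ay":0,"az":0,"dx":0,"dy":0,"dz":8.5,"fingers":10}]'
python3 - <<'E'
from h import *
s=snapshot("wrist"); cv2.imwrite("pics/w24.png",cv2.resize(s["image"][160:270,260:380,::-1],None,fx=5,fy=5,interpolation=cv2.INTER_CUBIC))
for n,(x,y,w,h,f) in {"scene":(250,130,130,140,4),"side":(240,60,150,160,3.7)}.items():
    s=snapshot(n); cv2.imwrite(f"pics/{n}24.png",cv2.resize(s["image"][y:y+h,x:x+w,::-1],None,fx=f,fy=f,interpolation=cv2.INTER_CUBIC))
o=get_obs();print(o["tool_pos"],o["force"])
E
```

```text
clock: 22.3
tool_pos: [0.5211, 0.0433, 0.2114]
orientation: [180.0, 0.0, 172.0]
force: [-0.8, -0.1, 3.1]
opening: 0.0338
[0.5211 0.0433 0.2113] [-0.2383 -0.0909  2.872 ]
```

View pics/w24.png

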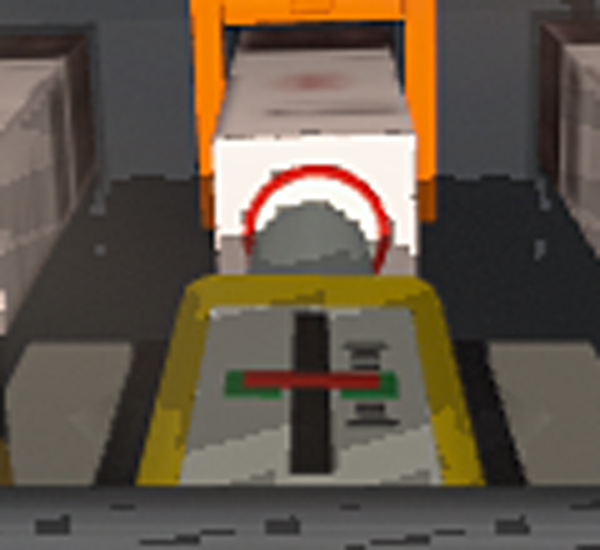

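View pics/scene24.png

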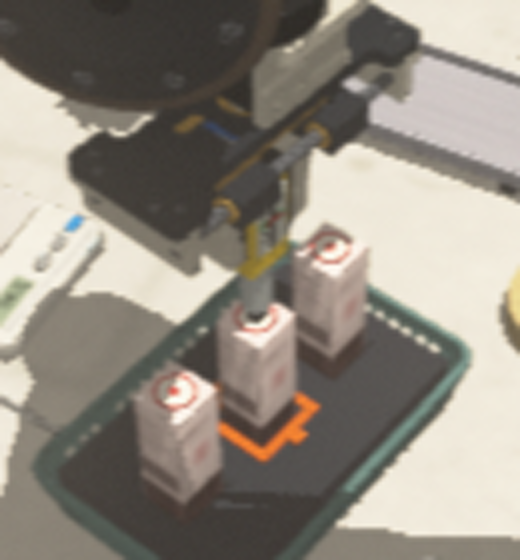

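View pics/side24.png

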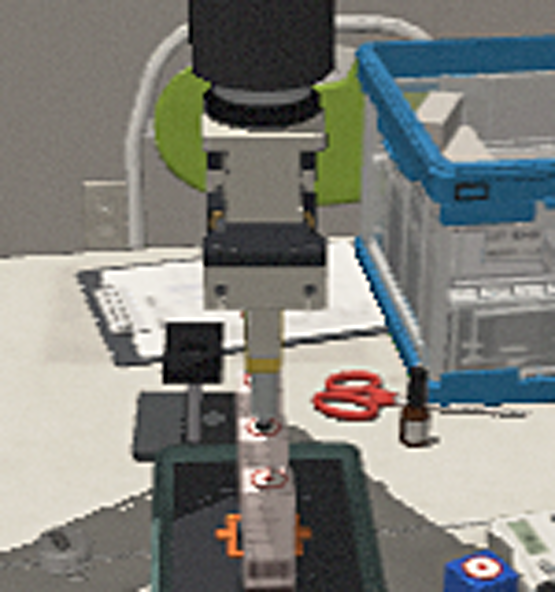

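```bash
python3 -m inch '[{"ax":0,"ay":0,"az":0,"dx":0,"dy":0,"dz":0,"fingers":10},{"ax":0,"ay":0,"az":0,"dx":0,"dy":0,"dz":0,"fingers":10},{"ax":0,"ay":0,"az":0,"dx":0,"dy":0,"dz":0,"fingers":10},{"ax":0,"ay":0,"az":0,"dx":0,"dy":0,"dz":0,"fingers":10}]'
python3 - <<'E'
from h import *
s=snapshot("wrist"); im=s["image"]; h=cv2.cvtColor(im,cv2.COLOR_RGB2HSV)[225:260,290:350]
r=(h[...,1]>120)&((h[...,0]<8)|(h[...,0]>172)); g=(h[...,1]>90)&(h[...,0]>55)&(h[...,0]<90)
print("red rows",np.nonzero(r)[0].min()+225,np.nonzero(r)[0].max()+225,"green",np.nonzero(g)[0].min()+225,np.nonzero(g)[0].max()+225, get_obs()["force"])
print(close_job())
E
```

```text
clock: 22.95
tool_pos: [0.521, 0.0433, 0.2113]
orientation: [-180.0, 0.0, 172.0]
force: [-0.5, 0.1, 2.1]
opening: 0.0339
red rows 234 237 green 234 239 [ 0.4461 -0.1359  2.6116]
the job is handed in; nothing more can be done
None
```

I stood the pink carton home in the orange-framed pocket, then took the yellow gauge from its stand and pressed it upright on the carton's seal. I handed the job in still holding it there, at about 23 s of the 58 s allowed.

- **Carton:** it touched the pocket floor at the expected height with 6.8 N before I let go. Afterwards it stood square in its frame and level with its neighbours. The seal height measured from two cameras was 137 mm against 139.5 mm expected, which is within camera error.
- **Gauge:** in the last wrist picture the red pointer (rows 234–237) lay inside the green band (rows 234–239). It was in the half of the band nearer the rest position, which I read as about 10 mm pushed in.
- **Force:** the wrist force read 3.1 N, then 2.1 to 2.6 N in the last readings. That is roughly 4 N on the seal once the gauge's weight is added, which fits the band.
- **Disagreements:** the pointer and an earlier force reading differed by about 2 mm of plunger travel (10 against 12 mm). Both are within the band, and force readings vary by about 1 N, so I went by the pointer.
- **Other things:** I saw no contact with the other cartons or the things on the table in the pictures I took. I did not do a separate final check of all of them.

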